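Clear the apron and refile the cases in a tight rack

ROBOT

A 6-joint arm with a two-finger parallel gripper is mounted at the origin on the work surface. World frame = base frame: x ahead of the robot, y to its left, z up, the work surface at z = 0. Lengths are in m, angles in rad, forces in N, time in s.
With the tool pointing down it reaches from about 0.25 to 0.775 m from the base axis. Payload 4 kg.
Tool frame: the origin (TCP) lies at the very end of the fingers, on their centre line; the grasp point (between the pads) lies hold_point_z behind it (hold_point_z is the distance from the TCP to the grasp point, in m); z points along the fingers, y is the direction in which the jaws open and shut (so a half turn about z gives the same grasp; the last joint's range is limited). The gripper opens to 94 mm and grips with 3 to 60 N. Pads are 16 mm wide; open, the fingers measure 119 mm over their backs; the gripper's body (75 mm by 177 mm) begins 78 mm behind the grasp point.
Start: joints at [-1.397, 0.087, 1.371, -0, 1.684, -0.103], TCP at [0.15, -0.529, 0.206] pointing down, gripper open.
Joint ranges: [-3.1, 3.1], [-0.76, 2.03], [0.27, 2.55], [-1.08, 4.22], [0.17, 2.65], [-2.57, 2.57]. Speed limits (rad/s): [2.79, 2.79, 3.14, 3.14, 3.14, 3.14].

INTERFACE

Orientations are given as [roll, pitch, yaw] about the fixed x, y, z axes, in that order (R = Rz(yaw) Ry(pitch) Rx(roll)).
In Python, from bench import * gives the robot as it stands.
- The arm moves only by the tool step_arm, never from a script. Its argument "increments" is text: rows parted by semicolons, each of 6 numbers parted by spaces: the shift along the tool's x, y, z in cm, then the turn, a rotation vector about the tool's x, y, z in rad. A call has 1 to 5 rows; each row shifts and turns the commanded pose from where the row before left it, along the tool's axes as they then stand; what a row does not reach is not made up. A row lasts 1/10 s, in which the tool goes at most 50 mm and 8.59 degrees, less where a joint would pass 70% of its speed; a pose out of reach is approached as far as the arm can. A call is refused whole if a number of a shift passes 5 or a number of a turn 0.15, either way. A call with a gripper value outside its range is refused whole. "claw" is the gripper's target within -1 to 1 (shut at 1, half-way at 0, fully open at -1), set as the call begins (left out, the last holds). The fingers move at their own pace and stop on an object; the grip force is fixed at half the most. Time passes only in rows, so rows that do not move let the fingers close. It gives the time, the measured TCP pose, the force and the opening at its end, in the units of the state.
- get_obs(): the state, without advancing time (a new reading comes with each control period).
- snapshot(name): name is "side" or "top"; returns the picture (480x640x3 uint8, red, green, blue); there is no depth.
- calibration(name): a dict with "camera_matrix" (3x3 intrinsics, pixels), "eye" and "orientation" of the camera in the world. Camera axes: x right, y up, looking along -z (the intrinsics and any distortion apply to the point x, -y, -z); pixel columns grow to the right and rows downward; lengths in m; the calibration is good to about 2 mm. A picture is of the moment at which its call begins. calibration takes no time and is no camera call.
- close_job(): hands the job in, once; it reports no verdict.
The state is a dict: "time": time; "joint_positions": joint angles; "qvel": joint speeds; "joint_torque": joint torques, N m; "tool_pos": TCP position; "ee_rot": TCP orientation; "wrist_force": force on the tool from outside, world axes, zero at the start; "wrist_torque": the same for the moment, N m; "width": finger opening in m.
Only numpy, scipy, OpenCV 4.12 (cv2) and the standard library are available. Lean on these libraries where they do the work, as an engineer would, in place of code of your own. Each camera call takes 0.05 s, during which the arm holds its last target. There are 200 camera calls.

TASK

First sweep all the stone chips off the rack's apron with the grey vent brush, into the gutter along its front edge. Then put every loose case back into the row on the rack, pushing the standing cases apart to make room, so that all cases rise in order from the shortest at the robot's left to the tallest at its right, upright, square and pushed back to the stop (without lifting the standing ones out or knocking them over), and leave the brush in the red toolbox's swung-out tray. Leave everything else on the table alone.

Things in the scene. Friction and masses are not known exactly. Their poses are not given: they have to be found in the camera images.
- rack: Fixed aluminium and blue case rack. Origin on the table under it; +x to its back (away from the robot), y along the row (+y the robot's left). A 20 mm thick plate, x -130 to 128, y -120 to 120 mm, top at z 20: the row space at the rear, the bare apron before it, a gutter along its front edge.
- home (a point): On the plate, middle of the row space (rack frame x 75, y 0, z 20 mm). The row stands between two blue cheeks (inner faces y -112 and 112, x 28 to 128, tops z 75 mm), before a blue back stop (face x 120, top z 60 mm), open at the front. A case pushed back to the stop has its origin at rack x 75, z 20 mm.
- apron (a point): On the apron (rack frame x -50, y 0, z 20 mm): bare plate from x -130 (front edge) to 28 mm (row space), low curbs along its two y ends (inner faces y -112 and 112, tops z 30 mm), none at its front edge.
- gutter (a point): On the gutter's floor, at its middle (rack frame x -163, y 0, z 4 mm). Open dark trough x -196 to -130, y -112 to 112 mm, front and end walls to z 28 mm; the plate's front edge is its back wall, so chips pushed over the edge drop in.
- brush: Grey plastic vent brush, stiff, standing on its black foot. Origin at the centre of its underside, z up. Head 36 (x) x 120 (y) x 30 mm high; grip on top of it 22 (x) x 60 (y), from z 30 to z 95 mm. 0.15 kg. It lies crosswise near the front at the right.
- toolbox: Fixed red metal cantilever toolbox on the right (body 360 x 180 x 150 mm with half-lids standing up to z 220), one tray swung out towards the rack. Origin on the table under the middle of that tray; x along the tray, y across it; the box's body begins at y -110 mm. Tray outside 200 (x) x 110 (y), inside 194 x 104 mm, floor z 53, rim z 85 mm.
- tray (a point): Middle of the swung-out tray's floor (toolbox frame 0, 0, 53 mm).
- chock: Yellow plastic wheel chock, about 140 x 80 x 95 mm; bystander, origin under its centre.
- bar: Chrome socket extension bar, 200 x 20 x 20 mm along its x; bystander.
- spray: Spray can, 60 mm across, 190 mm tall; bystander.
- jar: Amber jar, 70 mm across, 90 mm tall; bystander.
- screwdriver: Screwdriver, 200 mm, along its x; bystander.
- case1: White plastic case, place 1 in the row (1 dark bars on its front label), 60 mm high without its handle. Origin at the centre of its underside, z up, label face to its -x; 90 (x) x 30 (y) mm, grey handle block on top 28 (x) x 18 (y), from z 60 to z 97 mm. 0.18 kg. Stands in the row from the start, close beside the next standing case. Free to slide.
- case2: Orange plastic case, place 2 in the row (2 dark bars on its front label), 66 mm high without its handle. Origin at the centre of its underside, z up, label face to its -x; 90 (x) x 30 (y) mm, grey handle block on top 28 (x) x 18 (y), from z 66 to z 103 mm. 0.18 kg. Loose on the table at the left at the start, upright; may be absent.
- case3: Yellow plastic case, place 3 in the row (3 dark bars on its front label), 72 mm high without its handle. Origin at the centre of its underside, z up, label face to its -x; 90 (x) x 30 (y) mm, grey handle block on top 28 (x) x 18 (y), from z 72 to z 109 mm. 0.18 kg. Stands in the row from the start, close beside the next standing case. Free to slide.
- case4: Green plastic case, place 4 in the row (4 dark bars on its front label), 78 mm high without its handle. Origin at the centre of its underside, z up, label face to its -x; 90 (x) x 30 (y) mm, grey handle block on top 28 (x) x 18 (y), from z 78 to z 115 mm. 0.18 kg. Loose on the table at the left at the start, upright; may be absent.
- case5: Blue plastic case, place 5 in the row (5 dark bars on its front label), 84 mm high without its handle. Origin at the centre of its underside, z up, label face to its -x; 90 (x) x 30 (y) mm, grey handle block on top 28 (x) x 18 (y), from z 84 to z 121 mm. 0.18 kg. Stands in the row from the start, close beside the next standing case. Free to slide.
- case6: Red plastic case, place 6 in the row (6 dark bars on its front label), 90 mm high without its handle. Origin at the centre of its underside, z up, label face to its -x; 90 (x) x 30 (y) mm, grey handle block on top 28 (x) x 18 (y), from z 90 to z 127 mm. 0.18 kg. Loose on the table at the left at the start, upright; may be absent.
- case7: Black plastic case, place 7 in the row (7 dark bars on its front label), 96 mm high without its handle. Origin at the centre of its underside, z up, label face to its -x; 90 (x) x 30 (y) mm, grey handle block on top 28 (x) x 18 (y), from z 96 to z 133 mm. 0.18 kg. Stands in the row from the start, close beside the next standing case. Free to slide.
- chip1: Loose brown stone chip, 22 x 22 x 14 mm, origin at the centre of its underside, lying on the apron at the start. May be absent.
- chip2: Loose brown stone chip, 22 x 22 x 14 mm, origin at the centre of its underside, lying on the apron at the start. May be absent.
- chip3: Loose brown stone chip, 22 x 22 x 14 mm, origin at the centre of its underside, lying on the apron at the start. May be absent.
- chip4: Loose brown stone chip, 22 x 22 x 14 mm, origin at the centre of its underside, lying on the apron at the start. May be absent.

How it is judged:
On the way, in this order (a step that is already met when the one before it is completed fails the run):
1. the brush is held with its foot down on the apron (contact force between the fingers and brush above 1 N and x of brush in the frame of rack between -0.16 and 0.03 m and y of brush in the frame of rack between -0.1 and 0.1 m and z of brush in the frame of rack between 0.012 and 0.03 m), for 0.2 s.
2. all chips lie in the gutter (x of chip1 in the frame of rack between -0.196 and -0.128 m and y of chip1 in the frame of rack between -0.114 and 0.114 m and z of each of chip1, chip2, chip3, chip4 in the frame of rack below 0.024 m and x of chip2 in the frame of rack between -0.196 and -0.128 m and y of chip2 in the frame of rack between -0.114 and 0.114 m and x of chip3 in the frame of rack between -0.196 and -0.128 m and y of chip3 in the frame of rack between -0.114 and 0.114 m and x of chip4 in the frame of rack between -0.196 and -0.128 m and y of chip4 in the frame of rack between -0.114 and 0.114 m), for 0.2 s.
3. every loose case stands in its place in the row, released (x of case1 in the frame of rack between 0.06 and 0.082 m and y of case1 in the frame of rack between -0.1 and 0.1 m and z of case1 in the frame of rack between 0.015 and 0.026 m and angle between each of case1, case2, case3, case4, case5, case6, case7's own z axis and vertical below 0.1 rad and angle between the x axis of each of case1, case2, case3, case4, case5, case6, case7 and the x axis of rack, either way round below 0.17 rad and x of case2 in the frame of rack between 0.06 and 0.082 m and y of case2 in the frame of rack between -0.1 and 0.1 m and z of case2 in the frame of rack between 0.015 and 0.026 m and x of case3 in the frame of rack between 0.06 and 0.082 m and y of case3 in the frame of rack between -0.1 and 0.1 m and z of case3 in the frame of rack between 0.015 and 0.026 m and x of case4 in the frame of rack between 0.06 and 0.082 m and y of case4 in the frame of rack between -0.1 and 0.1 m and z of case4 in the frame of rack between 0.015 and 0.026 m and x of case5 in the frame of rack between 0.06 and 0.082 m and y of case5 in the frame of rack between -0.1 and 0.1 m and z of case5 in the frame of rack between 0.015 and 0.026 m and x of case6 in the frame of rack between 0.06 and 0.082 m and y of case6 in the frame of rack between -0.1 and 0.1 m and z of case6 in the frame of rack between 0.015 and 0.026 m and x of case7 in the frame of rack between 0.06 and 0.082 m and y of case7 in the frame of rack between -0.1 and 0.1 m and z of case7 in the frame of rack between 0.015 and 0.026 m and y of each of case2, case3 in the frame of case1 below -0.024 m and y of case2 in the frame of case3 above 0.024 m and y of each of case4, case5 in the frame of case3 below -0.024 m and y of case4 in the frame of case5 above 0.024 m and y of each of case6, case7 in the frame of case5 below -0.024 m and y of case6 in the frame of case7 above 0.024 m and linear speed of each of case2, case4, case6 below 0.02 m/s and contact force between the fingers and case1 below 0.1 N and contact force between the fingers and case2 below 0.1 N and contact force between the fingers and case3 below 0.1 N and contact force between the fingers and case4 below 0.1 N and contact force between the fingers and case5 below 0.1 N and contact force between the fingers and case6 below 0.1 N and contact force between the fingers and case7 below 0.1 N), for 0.3 s.
At the end, for the whole second after the job is handed in: Chips all in the gutter; all cases released on the rack plate in order (shortest at +y), tilt < 0.1 rad, square within 0.17 rad, within 15 mm of the back stop; brush at rest in the toolbox tray (origin inside its walls, < 32 mm above its floor); bystanders moved < 30 mm (all of step 2 and all of step 3 and x of brush in the frame of toolbox between -0.097 and 0.097 m and y of brush in the frame of toolbox between -0.052 and 0.052 m and z of brush in the frame of toolbox between 0.045 and 0.085 m and linear speed of brush below 0.02 m/s and distance of each of chock, bar, spray, jar, screwdriver from where it was at the start of the episode below 0.03 m); the robot touches nothing.
It fails at once if a standing case is knocked over or lifted out of the rack (angle between any of case1, case3, case5, case7's own z axis and vertical above 0.6 rad or z of any of case1, case3, case5, case7 in the frame of rack above 0.08 m).
It fails at once if a bystander is knocked away (distance of any of chock, bar, spray, jar, screwdriver from where it was at the start of the episode above 0.05 m).
Of case2, case4, case6 only 2 to 3 are there at a start; the rules pass over those that are not, and their reading is None.
Of chip1, chip2, chip3, chip4 only 2 to 4 are there at a start; the rules pass over those that are not, and their reading is None.
At some moment in a run one of brush, chip1, chip2, chip3, chip4 may be knocked a few centimetres aside while the robot is not near it.
Once in a run the grip may slacken for a moment while it holds something.
It also fails if it takes over 210 s, if anything falls off the work surface, if the arm or the gripper's body presses on something with over 40 N, if the wrist force passes 120 N, or if a joint passes its speed limit or range.

## Working session

There is one attempt and no reset: what is moved stays moved. The work goes in short steps, Python scripts to look and compute and a tool call to move; the robot and the scene stay as the last step left them, time stands still between calls to the robot, and variables do not carry over. Pictures are saved under pics/ and viewed, about 12 in all and at most 16, crops included, and the job is handed in when it is done.

Besides the shell and the picture viewer there is one more tool, called after "Emit:" by a JSON object that holds its "api" and its "payload", one argument or row to a line. step_arm: Moves the arm, as the interface text tells. Its arguments: {"type":"object","properties":{"increments":{"type":"string"},"claw":{"type":"number"}},"required":["increments"]}

```bash
ls; mkdir -p pics; cat > h.py <<'E'
from bench import *
import numpy as np, cv2
def ray(cam,u,v):
    c=calibration(cam);K=np.array(c["camera_matrix"]);o=np.array(c["orientation"],float)
    if o.shape!=(3,3):
        from scipy.spatial.transform import Rotation as R
        o=R.from_euler('xyz',o).as_matrix() if o.size==3 else R.from_quat(o).as_matrix()
    p=np.linalg.inv(K)@[u,v,1]
    return np.array(c["eye"]),o@np.array([p[0],-p[1],-p[2]])
def onz(cam,u,v,z):
    e,d=ray(cam,u,v);return e+d*(z-e[2])/d[2]
def proj(cam,P):
    c=calibration(cam);K=np.array(c["camera_matrix"]);o=np.array(c["orientation"],float)
    if o.shape!=(3,3):
        from scipy.spatial.transform import Rotation as R
        o=R.from_euler('xyz',o).as_matrix() if o.size==3 else R.from_quat(o).as_matrix()
    q=o.T@(np.array(P)-c["eye"]);q=K@[q[0],-q[1],-q[2]];return q[:2]/q[2]
def snap(cam,name):
    im=snapshot(cam);cv2.imwrite(f"pics/{name}.png",im[:,:,::-1]);return im
E
python3 - <<'E'
from h import *
for c in("top","side"): print(calibration(c)); snap(c,c+"0")
print(get_obs())
E
```

```text
pics
{'camera_matrix': array([[452.24012815,   0.        , 321.75092327],
       [  0.        , 452.24012815, 236.92885087],
       [  0.        ,   0.        ,   1.        ]]), 'eye': array([0.503209  , 0.08160572, 0.9498002 ]), 'orientation': array([ 0.0889666 ,  0.00379435, -1.56765419])}
{'camera_matrix': array([[495.50104252,   0.        , 318.31322818],
       [  0.        , 495.50104252, 239.77700316],
       [  0.        ,   0.        ,   1.        ]]), 'eye': array([0.22447077, 0.75644245, 0.98592584]), 'orientation': array([ 0.69927106, -0.00678999, -2.69286388])}
{'time': 0.1, 'joint_positions': array([-1.39711382e+00,  8.78923605e-02,  1.37207437e+00, -1.99118574e-05,
        1.68362879e+00, -1.03110954e-01]), 'qvel': array([-0.00074484, -0.00029616, -0.00328272, -0.00046645,  0.00077001,
        0.00131313]), 'joint_torque': array([ 2.11857252e-03, -3.41252553e+01, -3.03300655e+01,  7.19745504e-02,
        3.04108928e-02, -9.51707671e-05]), 'tool_pos': array([ 0.15019678, -0.52857871,  0.20442967]), 'ee_rot': array([-3.13959838e+00, -1.86467408e-04,  2.76791058e-01]), 'wrist_force': array([-0.01974883, -0.67054288, -0.13886412]), 'wrist_torque': array([ 0.00023695, -0.01669356,  0.02280902]), 'width': 0.09427158349194015}
```

View pics/top0.png

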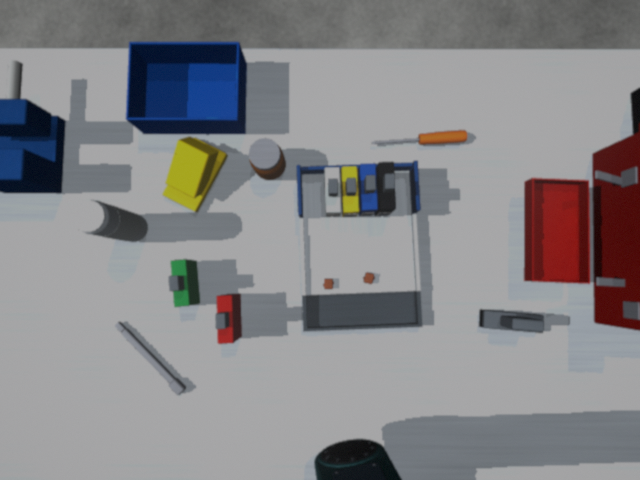

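View pics/side0.png

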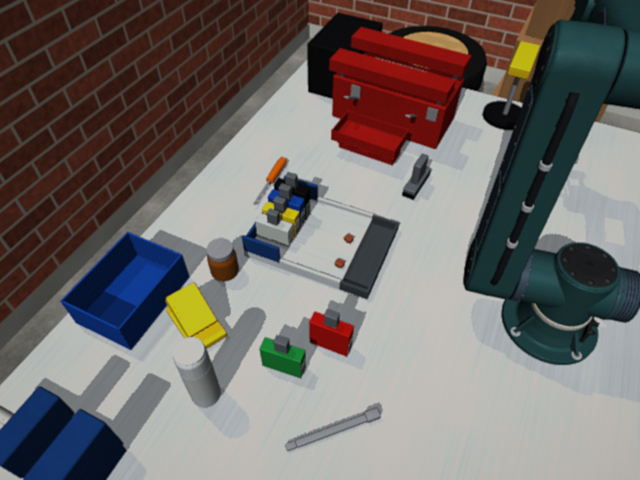

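Two chips, loose green (4) and red (6), and orange absent. Next I measure.

```bash
python3 - <<'E'
from h import *
im=cv2.imread("pics/top0.png")
a=cv2.resize(im[150:335,290:430],None,fx=3,fy=3,interpolation=cv2.INTER_CUBIC)
b=cv2.resize(im[150:340,470:600],None,fx=3,fy=3,interpolation=cv2.INTER_CUBIC)
o=np.zeros((580,800,3),np.uint8);o[:555,:420]=a;o[:570,410:800]=b;cv2.imwrite("pics/crop0.png",o)
hsv=cv2.cvtColor(im,cv2.COLOR_BGR2HSV)
def blobs(name,lo,hi,roi,minA,z):
    m=cv2.inRange(hsv,np.array(lo),np.array(hi));k=np.zeros_like(m);k[roi[1]:roi[3],roi[0]:roi[2]]=255;m&=k
    for c in cv2.findContours(m,cv2.RETR_EXTERNAL,cv2.CHAIN_APPROX_NONE)[0]:
        if cv2.contourArea(c)<minA: continue
        r=cv2.minAreaRect(c);P=[onz("top",*p,z) for p in cv2.boxPoints(r)]
        print(name,np.round(r[0],1),np.round(r[1],1),round(r[2],1),cv2.contourArea(c),"ctr",np.round(np.mean(P,0)*1000,1)[:2]," corners",[np.round(p[:2]*1000).tolist() for p in P])
blobs("chip",(0,100,60),(20,255,255),(302,225,418,335),15,.034)
blobs("green",(45,100,40),(85,255,255),(150,240,215,320),50,.078)
blobs("red",(0,150,40),(8,255,255),(205,280,250,350),50,.090)
blobs("cheek",(100,120,30),(130,255,255),(290,155,425,220),20,.075)
blobs("gut",(0,0,0),(180,120,100),(295,285,425,335),200,.028)
blobs("tray",(0,150,30),(8,255,255),(515,170,592,290),200,.085)
blobs("brush",(0,0,0),(180,140,130),(470,300,560,340),50,.03)
E
```

```text
chip [328. 283.] [8. 8.] 90.0 48.0 ctr [491.7  72.5]  corners [[500.0, 81.0], [500.0, 64.0], [484.0, 64.0], [484.0, 80.0]]
chip [368.5 277.5] [8.  9.1] 21.8 52.5 ctr [503.   -9.2]  corners [[497.0, 2.0], [514.0, -5.0], [509.0, -20.0], [492.0, -13.0]]
green [180.4 282.6] [45.4 15.9] 85.1 482.0 ctr [492.3 356.4]  corners [[534.0, 377.0], [537.0, 346.0], [450.0, 336.0], [448.0, 366.0]]
red [225.1 318.5] [47.  15.2] 88.4 435.0 ctr [425.5 266.4]  corners [[469.0, 283.0], [470.0, 254.0], [382.0, 250.0], [382.0, 278.0]]
cheek [310. 190.] [48. 26.] 90.0 142.0 ctr [673.8 108.5]  corners [[721.0, 134.0], [721.0, 83.0], [626.0, 83.0], [626.0, 134.0]]
cheek [367.8 187. ] [46.4 18.1] 88.0 508.0 ctr [679.9  -4.7]  corners [[725.0, 14.0], [727.0, -21.0], [634.0, -24.0], [633.0, 12.0]]
cheek [407.4 186.4] [47.3 22.6] 84.3 153.5 ctr [681.3 -82.4]  corners [[726.0, -56.0], [730.0, -101.0], [637.0, -108.0], [632.0, -64.0]]
gut [361.4 310.5] [ 35.1 119.1] 87.9 3961.0 ctr [436.8   5. ]  corners [[467.0, 127.0], [477.0, -114.0], [407.0, -116.0], [397.0, 123.0]]
tray [557.5 230. ] [102.  63.] 90.0 6066.0 ctr [ 595.9 -367.2]  corners [[694.0, -310.0], [694.0, -432.0], [498.0, -423.0], [497.0, -303.0]]
brush [518.7 320.7] [80.9 19.8] 5.0 1376.5 ctr [ 417.8 -310. ]  corners [[405.0, -227.0], [444.0, -232.0], [431.0, -393.0], [392.0, -388.0]]
```

View pics/crop0.png

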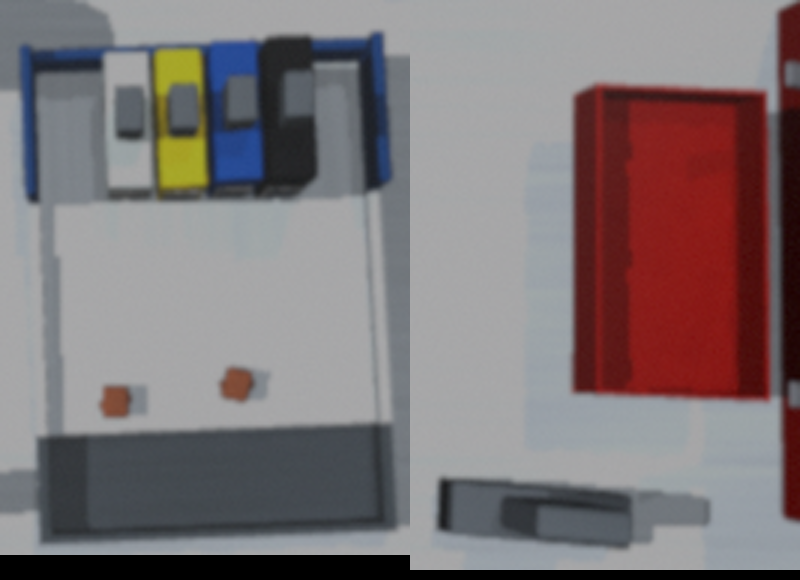

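```bash
python3 - <<'E'
from h import *
from scipy.optimize import least_squares
P=lambda x,y,z,ox=290: onz("top",(x+.5)/3-.5+ox,(y+.5)/3-.5+150,z)[:2]*1000
L=lambda x,y,z:P(x-410,y,z,470)
pts=[((22,46),.075,(128,120)),((384,33),.075,(128,-120)),((39,437),.03,(-130,120)),((391,424),.03,(-130,-120)),((389,185),.075,(28,-120)),((28,196),.075,(28,120))]
W=np.array([P(*a,z) for a,z,_ in pts]);M=np.array([m for *_,m in pts],float)
def tf(p,M): c,s=np.cos(p[2]),np.sin(p[2]);return M@np.array([[c,s],[-s,c]])+p[:2]
r=least_squares(lambda p:(tf(p,M)-W).ravel(),[590,0,0],loss='soft_l1',x_scale=[100,100,.1]);p=r.x
print("rack",p,np.round(W-tf(p,M),1).tolist())
inv=lambda q:(np.array(q)-p[:2])@np.array([[np.cos(p[2]),-np.sin(p[2])],[np.sin(p[2]),np.cos(p[2])]])
# handles top corners (front/back edges) centre of handle top
H={1:((131,101),.117),3:((185,97),.129),5:((242,90),.141),7:((300,85),.153)}
for k,(c,z) in H.items(): print("h",k,np.round(inv(P(*c,z)),1))
# case top front corners
for k,(a,b,z) in {1:((107,189),(151,187),.080),3:((158,188),(206,187),.092),5:((212,182),(260,181),.104),7:((264,180),(314,178),.116)}.items(): print("front",k,inv(P(*a,z)).round(1),inv(P(*b,z)).round(1))
for n,u,v in(("chipA",328,283),("chipB",368.5,277.5)): print(n,inv(onz("top",u,v,.034)[:2]*1000).round(1))
print("tray corners",[L(*c,.085).round().tolist() for c in((575,94),(767,92),(769,398),(574,393))])
print("body edge",L(782,300,.15),L(782,300,.22))
print("brush head top L/R",[L(*c,.03).round().tolist() for c in((448,482),(446,529))], "grip top",[L(*c,.095).round().tolist() for c in((538,505),(632,505),(630,546),(537,535))])
print("brush head bl/br", [L(*c,0).round().tolist() for c in((440,480),(440,527))])
for u in (223,): pass
E
python3 - <<'E'
import sys;sys.path.insert(0,'.')
import os;os.chdir('.')
from h import *
im=cv2.imread("pics/top0.png");s=cv2.imread("pics/side0.png")
a=cv2.resize(im[250:350,160:250],None,fx=4,fy=4,interpolation=cv2.INTER_CUBIC)
b=cv2.resize(s[145:205,390:450],None,fx=5,fy=5,interpolation=cv2.INTER_CUBIC)
c=cv2.resize(s[300:385,255:365],None,fx=3,fy=3,interpolation=cv2.INTER_CUBIC)
o=np.zeros((600,700,3),np.uint8);o[:400,:360]=a;o[:300,370:670]=b;o[300:555,370:700]=c;cv2.imwrite("pics/crop1.png",o)
E
```

```text
rack [6.00476979e+02 1.05199073e+01 3.78484518e-02] [[-0.5, -0.9], [-0.3, 1.2], [0.7, -2.0], [1.1, 1.0], [-1.1, 3.3], [0.1, -1.8]]
h 1 [79.6 50.2]
h 3 [78.4 17.3]
h 5 [ 78.9 -16.5]
h 7 [ 78.1 -49.8]
front 1 [30.1 66.7] [30.4 38.3]
front 3 [27.9 34.3] [27.5  3.7]
front 5 [28.8  0.8] [ 28.4 -29.4]
front 7 [ 27.2 -30.4] [ 27.3 -61.4]
chipA [-106.3   66. ]
chipB [-98.1 -16. ]
tray corners [[690.0, -308.0], [692.0, -432.0], [495.0, -423.0], [498.0, -300.0]]
body edge [ 553.29265604 -395.70423021] [ 548.90924154 -353.92917609]
brush head top L/R [[438.0, -238.0], [407.0, -236.0]] grip top [[429.0, -271.0], [429.0, -329.0], [404.0, -327.0], [410.0, -270.0]]
brush head bl/br [[437.0, -243.0], [405.0, -242.0]]
```

View pics/crop1.png

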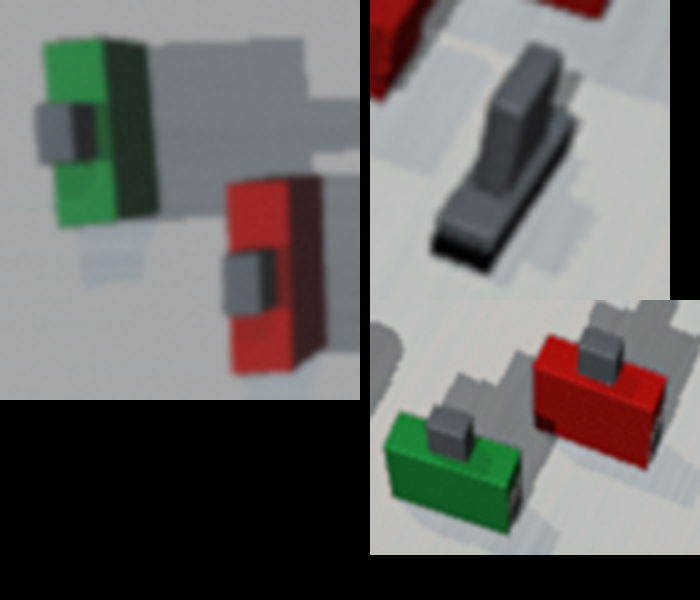

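The crop shows both cases upright with centred handles and the brush standing. Rack pose is about (600, 10.5) mm with yaw 0.038, and the brush is at about (419, -298). I turn the tool and go to the brush.

Emit:
{"api": "step_arm", "payload": {
  "increments": "0 0 0 0 0 -0.15;0 0 0 0 0 -0.15;0 0 0 0 0 -0.15;0 0 0 0 0 -0.15;0 0 0 0 0 -0.15",
  "claw": -1
}}

```text
time: 0.6
tool_pos: [0.1502, -0.5287, 0.2048]
ee_rot: [-3.141, -0.001, 1.033]
wrist_force: [-0.2, -0.3, -0.6]
width: 0.094
```

Emit:
{"api": "step_arm", "payload": {
  "increments": "0 0 0 0 0 -0.15;0 0 0 0 0 -0.15;0 0 0 0 0 -0.15;0 0 0 0 0 -0.03;0 0 0 0 0 0"
}}

```text
time: 1.1
tool_pos: [0.1503, -0.5289, 0.205]
ee_rot: [-3.141, -0.001, 1.505]
wrist_force: [-0.2, -0.3, 0.1]
width: 0.0942
```

Emit:
{"api": "step_arm", "payload": {
  "increments": "4 4 0 0 0 0;4 4 0 0 0 0;4 4 0 0 0 0;4 4 0 0 0 0;4 4 0 0 0 0"
}}

```text
time: 1.6
tool_pos: [0.3392, -0.3625, 0.2056]
ee_rot: [3.141, 0.0, 1.504]
wrist_force: [0.5, -0.5, 0.5]
width: 0.0939
```

```bash
cat >> h.py <<'E'
RK=(0.6005,0.0105,0.038)
def rack(x,y,z):  # mm in rack -> world m
    c,s=np.cos(RK[2]),np.sin(RK[2]);return [RK[0]+(c*x-s*y)/1000,RK[1]+(s*x+c*y)/1000,z/1000]
def goal(x,y,z,yaw):
    o=get_obs();p=o["tool_pos"];d=np.array([x,y,z])-p
    dy=-(yaw-o["ee_rot"][2]);c,s=np.cos(yaw),np.sin(yaw)
    print("t",round(o["time"],2),"at",p.round(4),"rot",o["ee_rot"].round(3),"F",o["wrist_force"].round(1),"w",round(o["width"],4))
    print("  turn z",round(dy,3)," tool xyz cm",np.round(100*np.array([c*d[0]+s*d[1],s*d[0]-c*d[1],-d[2]]),2))
E
python3 - <<'E'
from h import *
import bench
try: print("hp",hold_point_z)
except Exception as e: print(e)
goal(.419,-.298,.10,1.51)
for n,u,v,z in(("g",173.4,282.4,.115),("r",220.1,320.6,.127)): print(n,onz("top",u,v,z))
s=calibration("side")
print("red grip side check", proj("side",[.419,-.298,.095]))
E
```

```text
hp 0.0188
t 1.6 at [ 0.3392 -0.3625  0.2056] rot [3.141 0.    1.504] F [ 0.5 -0.5  0.5] w 0.0939
  turn z -0.006  tool xyz cm [ 6.92  7.58 10.56]
g [0.492944  0.3575719 0.115    ]
r [0.42500435 0.26730173 0.127     ]
red grip side check [419.72327645 160.07844843]
```

Emit:
{"api": "step_arm", "payload": {
  "increments": "0 0 0 0 0 0;3.4 3.8 0 0 0 0;3.4 3.8 0 0 0 0;0 0 0 0 0 0"
}}

```text
time: 2.0
tool_pos: [0.4197, -0.2991, 0.2052]
ee_rot: [3.14, -0.002, 1.511]
wrist_force: [0.5, -1.3, -0.3]
width: 0.0938
```

```bash
python3 - <<'E'
from h import *
goal(.419,-.298,.042,1.51)
E
```

```text
t 2.0 at [ 0.4197 -0.2991  0.2052] rot [ 3.140e+00 -2.000e-03  1.511e+00] F [ 0.5 -1.3 -0.3] w 0.0938
  turn z 0.001  tool xyz cm [ 0.11 -0.08 16.32]
```

Emit:
{"api": "step_arm", "payload": {
  "increments": "0.1 0 4 0 0 0;0 0 4 0 0 0;0 0 4 0 0 0;0 0 4 0 0 0;0 0 0.3 0 0 0"
}}

```text
time: 2.5
tool_pos: [0.4121, -0.2989, 0.0364]
ee_rot: [-3.131, -0.007, 1.504]
wrist_force: [-0.9, 1.1, -0.2]
width: 0.0941
```

Emit:
{"api": "step_arm", "payload": {
  "increments": "0 0 0 0 0 0;0 0 0 0 0 0;0 0 0 0 0 0;0 0 0 0 0 0;0 0 0 0 0 0",
  "claw": 1
}}

```text
time: 3.0
tool_pos: [0.4174, -0.3018, 0.0439]
ee_rot: [3.14, 0.002, 1.507]
wrist_force: [0.0, -0.4, -0.4]
width: 0.0574
```

Emit:
{"api": "step_arm", "payload": {
  "increments": "0 0 0 0 0 0;0 0 0 0 0 0;0 0 0 0 0 0;0 0 0 0 0 0;0 0 -0.5 0 0 0"
}}

```text
time: 3.5
tool_pos: [0.4161, -0.3006, 0.0466]
ee_rot: [-3.14, -0.001, 1.507]
wrist_force: [-0.9, -0.2, -2.0]
width: 0.0217
```

Emit:
{"api": "step_arm", "payload": {
  "increments": "0 0 -3 0 0 0;0 0 -3 0 0 0;0 0 -3 0 0 0;0 0 -1 0 0 -0.05;0 0 0 0 0 -0.05"
}}

```text
time: 4.0
tool_pos: [0.4178, -0.3022, 0.1505]
ee_rot: [3.138, 0.004, 1.609]
wrist_force: [0.7, -0.5, -2.1]
width: 0.022
```

```bash
python3 - <<'E'
from h import *
x,y,z=rack(-8,25,150);print(x,y);goal(x,y,.145,1.609)
E
```

```text
0.5915560039218147 0.035178025329296626
t 4.0 at [ 0.4178 -0.3022  0.1505] rot [3.138 0.004 1.609] F [ 0.7 -0.5 -2.1] w 0.022
  turn z -0.0  tool xyz cm [33.05 18.65  0.55]
```

Emit:
{"api": "step_arm", "payload": {
  "increments": "3.3 1.87 0 0 0 0;3.3 1.87 0 0 0 0;3.3 1.87 0 0 0 0;3.3 1.87 0 0 0 0;3.3 1.87 0 0 0 0"
}}

```text
time: 4.5
tool_pos: [0.5045, -0.1315, 0.1474]
ee_rot: [-3.141, 0.0, 1.607]
wrist_force: [0.0, 0.1, -1.8]
width: 0.0217
```

Emit:
{"api": "step_arm", "payload": {
  "increments": "3.3 1.87 0 0 0 0;3.3 1.87 0 0 0 0;3.3 1.87 0 0 0 0;3.3 1.87 0 0 0 0;3.3 1.87 0 0 0 0"
}}

```text
time: 5.0
tool_pos: [0.592, 0.0368, 0.1473]
ee_rot: [-3.141, 0.0, 1.607]
wrist_force: [0.4, 0.2, -1.5]
width: 0.0215
```

Emit:
{"api": "step_arm", "payload": {
  "increments": "0 0 0 0 0 0;0 0 0 0 0 0;0 0 0 0 0 0"
}}

```text
time: 5.3
tool_pos: [0.5912, 0.0345, 0.1472]
ee_rot: [-3.141, 0.001, 1.606]
wrist_force: [-0.2, -0.5, -2.1]
width: 0.0218
```

```bash
python3 - <<'E'
from h import *
x,y,z=rack(-8,25,150);goal(x,y,.065,1.609)
im=snap("side","s1");im2=snap("top","t1")
o=np.zeros((480,800,3),np.uint8);o[:,:400]=cv2.resize(im[140:320,230:380],(400,480));o[:,400:]=cv2.resize(im2[150:340,280:440],(400,480));cv2.imwrite("pics/c2.png",o[:,:,::-1])
E
```

```text
t 5.3 at [0.5912 0.0345 0.1472] rot [-3.141e+00  1.000e-03  1.606e+00] F [-0.2 -0.5 -2.1] w 0.0218
  turn z -0.003  tool xyz cm [0.07 0.03 8.22]
```

View pics/c2.png

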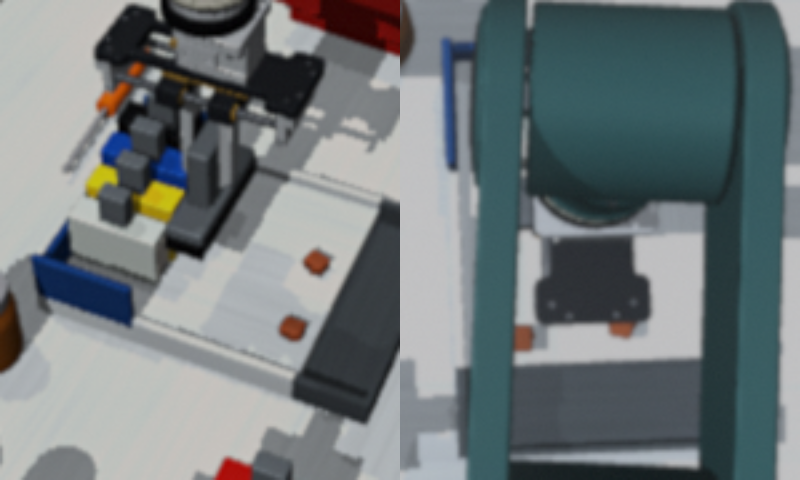

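Brush held square, and both chips sit in front of it. I move forward 2 cm and lower.

Emit:
{"api": "step_arm", "payload": {
  "increments": "0 -2 0 0 0 0;0 0 2 0 0 0;0 0 2 0 0 0;0 0 2 0 0 0;0 0 1.5 0 0 0"
}}

```text
time: 5.9
tool_pos: [0.5709, 0.0335, 0.0713]
ee_rot: [-3.14, 0.0, 1.605]
wrist_force: [-0.0, 0.5, -1.3]
width: 0.0218
```

Emit:
{"api": "step_arm", "payload": {
  "increments": "0 0 0 0 0 0;0 0 0.2 0 0 0;0 0 0.2 0 0 0;0 0 0.1 0 0 0;0 0 0 0 0 0"
}}

```text
time: 6.4
tool_pos: [0.5721, 0.0346, 0.0681]
ee_rot: [3.141, 0.0, 1.607]
wrist_force: [-0.4, 0.0, -1.3]
width: 0.022
```

Emit:
{"api": "step_arm", "payload": {
  "increments": "0 0 0.1 0 0 0;0 0 0.1 0 0 0;0 0 0 0 0 0;0 0 0 0 0 0;0 0 0 0 0 0"
}}

```text
time: 6.9
tool_pos: [0.5718, 0.0346, 0.0655]
ee_rot: [3.142, 0.0, 1.607]
wrist_force: [-0.1, 0.5, -1.9]
width: 0.0218
```

Emit:
{"api": "step_arm", "payload": {
  "increments": "0 0 0.1 0 0 0;0 0 0.1 0 0 0;0 0 0.1 0 0 0;0 0 0 0 0 0;0 0 0 0 0 0"
}}

```text
time: 7.4
tool_pos: [0.5718, 0.0345, 0.063]
ee_rot: [3.141, 0.0, 1.607]
wrist_force: [-1.0, -0.4, 3.1]
width: 0.0223
```

Foot is on the plate (+5 N). Sweep.

Emit:
{"api": "step_arm", "payload": {
  "increments": "0 -1.2 0 0 0 0;0 -1.2 0 0 0 0;0 -1.2 0 0 0 0;0 -1.2 0 0 0 0;0 -1.2 0 0 0 0"
}}

```text
time: 7.9
tool_pos: [0.5115, 0.0324, 0.0631]
ee_rot: [3.139, 0.0, 1.607]
wrist_force: [1.9, 1.0, 2.8]
width: 0.0216
```

Emit:
{"api": "step_arm", "payload": {
  "increments": "0 -1.2 0 0 0 0;0 -1.2 0 0 0 0;0 -1.2 0 0 0 0;0 -1 0 0 0 0;0 -0.8 0 0 0 0"
}}

```text
time: 8.4
tool_pos: [0.4575, 0.0305, 0.063]
ee_rot: [3.14, -0.0, 1.607]
wrist_force: [2.4, 0.3, 4.2]
width: 0.0218
```

Emit:
{"api": "step_arm", "payload": {
  "increments": "0 0 0 0 0 0;0 0 0 0 0 0;0 0.5 -3 0 0 0;0 0 -4 0 0 0;0 0 -4 0 0 0"
}}

```text
time: 8.9
tool_pos: [0.4595, 0.0306, 0.1705]
ee_rot: [-3.132, 0.0, 1.607]
wrist_force: [0.1, -0.2, -1.9]
width: 0.0219
```

```bash
python3 - <<'E'
from h import *
goal(.593,-.37,.2,0.0)
im=snap("side","s2");im2=snap("top","t2")
o=np.zeros((480,800,3),np.uint8);o[:,:400]=cv2.resize(im[140:320,250:410],(400,480));o[:,400:]=cv2.resize(im2[150:340,280:440],(400,480));cv2.imwrite("pics/c3.png",o[:,:,::-1])
E
```

```text
t 8.9 at [0.4595 0.0306 0.1705] rot [-3.132  0.     1.607] F [ 0.1 -0.2 -1.9] w 0.0219
  turn z 1.607  tool xyz cm [13.35 40.06 -2.95]
```

View pics/c3.png

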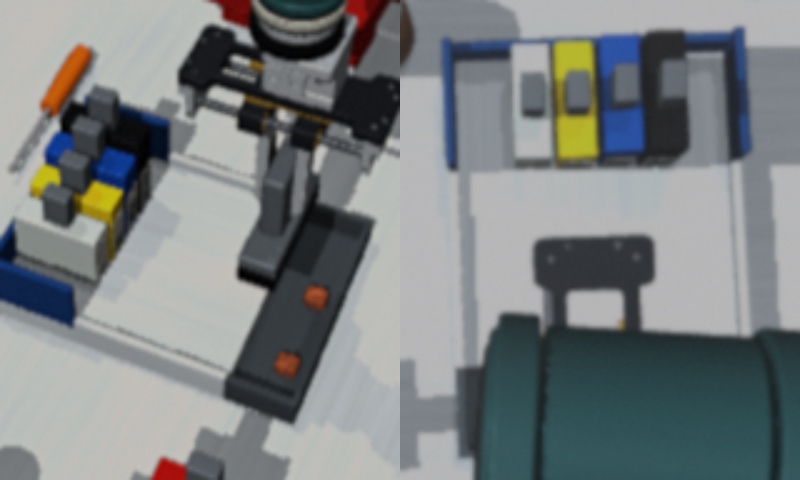

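Both chips lie in the gutter. Brush to the tray: turn, then translate.

Emit:
{"api": "step_arm", "payload": {
  "increments": "0 0 0 0 0 0.15;0 0 0 0 0 0.15;0 0 0 0 0 0.15;0 0 0 0 0 0.15;0 0 0 0 0 0.15"
}}

```text
time: 9.5
tool_pos: [0.46, 0.0306, 0.169]
ee_rot: [-3.135, 0.006, 0.851]
wrist_force: [-0.1, 0.5, -1.0]
width: 0.0218
```

Emit:
{"api": "step_arm", "payload": {
  "increments": "0 0 0 0 0 0.15;0 0 0 0 0 0.15;0 0 0 0 0 0.15;0 0 0 0 0 0.15;0 0 0 0 0 0.15"
}}

```text
time: 10.0
tool_pos: [0.46, 0.0306, 0.1689]
ee_rot: [-3.141, 0.008, 0.101]
wrist_force: [-0.1, -0.3, -1.7]
width: 0.0221
```

Emit:
{"api": "step_arm", "payload": {
  "increments": "0 0 0 0 0 0.15;1.5 3.9 0 0 0 0;1.5 3.9 0 0 0 0;1.5 3.9 0 0 0 0;1.5 3.9 0 0 0 0"
}}

```text
time: 10.5
tool_pos: [0.5137, -0.1285, 0.1689]
ee_rot: [-3.14, 0.008, -0.043]
wrist_force: [0.1, 1.3, -2.1]
width: 0.0217
```

Emit:
{"api": "step_arm", "payload": {
  "increments": "1.5 3.9 0 0 0 0;1.5 3.9 0 0 0 0;1.5 3.9 0 0 0 0;1.5 3.9 0 0 0 0;0 0 0 0 0 0"
}}

```text
time: 11.0
tool_pos: [0.5671, -0.2901, 0.1667]
ee_rot: [-3.14, 0.009, -0.048]
wrist_force: [-0.9, -0.1, -1.7]
width: 0.0217
```

```bash
python3 - <<'E'
from h import *
goal(.593,-.362,.1,-.044)
E
```

```text
t 11.0 at [ 0.5671 -0.2901  0.1667] rot [-3.14   0.009 -0.048] F [-0.9 -0.1 -1.7] w 0.0217
  turn z -0.004  tool xyz cm [2.91 7.07 6.67]
```

Emit:
{"api": "step_arm", "payload": {
  "increments": "1.5 3.5 0 0 0 0;1.4 3.5 0 0 0 0;0 0 2 0 0 0;0 0 2 0 0 0;0 0 1.5 0 0 0"
}}

```text
time: 11.5
tool_pos: [0.5928, -0.3556, 0.1126]
ee_rot: [-3.137, 0.007, -0.043]
wrist_force: [0.1, -0.1, -1.8]
width: 0.0215
```

Emit:
{"api": "step_arm", "payload": {
  "increments": "0 0 0 0 0 0;0 0 0.4 0 0 0;0 0 0.3 0 0 0;0 0 0.3 0 0 0;0 0 0 0 0 0"
}}

```text
time: 12.0
tool_pos: [0.5952, -0.3573, 0.1079]
ee_rot: [3.141, -0.0, -0.043]
wrist_force: [-0.6, 0.3, -2.3]
width: 0.0218
```

Emit:
{"api": "step_arm", "payload": {
  "increments": "0 0 0.4 0 0 0;0 0 0.3 0 0 0;0 0 0.2 0 0 0;0 0 0.1 0 0 0;0 0 0 0 0 0"
}}

```text
time: 12.5
tool_pos: [0.595, -0.3573, 0.0971]
ee_rot: [-3.141, 0.0, -0.043]
wrist_force: [0.2, -0.7, -1.8]
width: 0.0221
```

Emit:
{"api": "step_arm", "payload": {
  "increments": "0 0 0.1 0 0 0;0 0 0 0 0 0;0 0 0 0 0 0"
}}

```text
time: 12.8
tool_pos: [0.5952, -0.3575, 0.0966]
ee_rot: [3.141, -0.0, -0.043]
wrist_force: [0.1, -0.2, -1.8]
width: 0.0217
```

Emit:
{"api": "step_arm", "payload": {
  "increments": "0 0 0.1 0 0 0;0 0 0.1 0 0 0;0 0 0 0 0 0;0 0 0 0 0 0"
}}

```text
time: 13.2
tool_pos: [0.5953, -0.3576, 0.0961]
ee_rot: [3.141, -0.001, -0.043]
wrist_force: [-3.0, 1.9, 4.8]
width: 0.0217
```

Emit:
{"api": "step_arm", "payload": {
  "increments": "0 0 0 0 0 0;0 0 0 0 0 0;0 0 0 0 0 0;0 0 0 0 0 0;0 0 0 0 0 0",
  "claw": 0
}}

```text
time: 13.7
tool_pos: [0.5951, -0.3573, 0.0941]
ee_rot: [-3.141, 0.0, -0.043]
wrist_force: [-0.0, -0.3, -0.2]
width: 0.0471
```

Emit:
{"api": "step_arm", "payload": {
  "increments": "0 0 0 0 0 0;0 0 -2 0 0 0;0 0 -4 0 0 0;0 0 -4 0 0 0;0 0 -4 0 0 0"
}}

```text
time: 14.2
tool_pos: [0.595, -0.3573, 0.2358]
ee_rot: [-3.141, 0.0, -0.043]
wrist_force: [-0.3, -0.1, 0.7]
width: 0.0468
```

```bash
python3 - <<'E'
from h import *
x,y,z=rack(76,-46,0);print(x,y);goal(x,y,.24,1.609)
E
```

```text
0.678192713947652 -0.03257948699147109
t 14.2 at [ 0.595  -0.3573  0.2358] rot [-3.141  0.    -0.043] F [-0.3 -0.1  0.7] w 0.0468
  turn z -1.652  tool xyz cm [32.13  9.56 -0.42]
```

Emit:
{"api": "step_arm", "payload": {
  "increments": "0 0 0 0 0 -0.15;0 0 0 0 0 -0.15;0 0 0 0 0 -0.15;0 0 0 0 0 -0.15;0 0 0 0 0 -0.15"
}}

```text
time: 14.7
tool_pos: [0.5952, -0.3574, 0.2345]
ee_rot: [3.141, 0.0, 0.713]
wrist_force: [0.1, 0.6, 0.1]
width: 0.0469
```

Emit:
{"api": "step_arm", "payload": {
  "increments": "0 0 0 0 0 -0.15;0 0 0 0 0 -0.15;0 0 0 0 0 -0.15;0 0 0 0 0 -0.15;0 0 0 0 0 -0.15"
}}

```text
time: 15.2
tool_pos: [0.5952, -0.3574, 0.2345]
ee_rot: [3.142, 0.0, 1.463]
wrist_force: [0.3, -0.6, -0.4]
width: 0.0469
```

Emit:
{"api": "step_arm", "payload": {
  "increments": "0 0 0 0 0 -0.15;3.2 1 0 0 0 0;3.2 1 0 0 0 0;3.2 1 0 0 0 0;3.2 1 0 0 0 0"
}}

```text
time: 15.7
tool_pos: [0.6307, -0.2269, 0.2345]
ee_rot: [3.141, 0.0, 1.606]
wrist_force: [0.2, 0.6, -0.2]
width: 0.0474
```

Emit:
{"api": "step_arm", "payload": {
  "increments": "3.2 1 0 0 0 0;3.2 1 0 0 0 0;3.2 1 0 0 0 0;3.2 1 0 0 0 0;0 0 0 0 0 0"
}}

```text
time: 16.2
tool_pos: [0.6667, -0.0942, 0.2345]
ee_rot: [3.141, -0.002, 1.613]
wrist_force: [-0.5, 0.5, -0.1]
width: 0.047
```

```bash
python3 - <<'E'
from h import *
x,y,z=rack(76,-46,0);goal(x,y,.125,1.609)
# refine row estimate from unobstructed t2 picture: handle tops
E
```

```text
t 16.2 at [ 0.6667 -0.0942  0.2345] rot [ 3.141e+00 -2.000e-03  1.613e+00] F [-0.5  0.5 -0.1] w 0.047
  turn z 0.004  tool xyz cm [ 6.11  1.38 10.95]
```

Emit:
{"api": "step_arm", "payload": {
  "increments": "3 0.7 0 0 0 0;3 0.7 0 0 0 0;0 0 0 0 0 0;0 0 3 0 0 0;0 0 3 0 0 0"
}}

```text
time: 16.7
tool_pos: [0.6785, -0.0396, 0.1756]
ee_rot: [3.138, 0.002, 1.606]
wrist_force: [1.1, -0.5, -0.2]
width: 0.0473
```

Emit:
{"api": "step_arm", "payload": {
  "increments": "0 0 2 0 0 0;0 0 1.5 0 0 0;0 0 1 0 0 0;0 0 0 0 0 0;0 0 0 0 0 0"
}}

```text
time: 17.2
tool_pos: [0.6783, -0.0387, 0.1305]
ee_rot: [3.14, 0.001, 1.606]
wrist_force: [0.4, -0.9, 0.0]
width: 0.0473
```

```bash
python3 - <<'E'
from h import *
x,y,z=rack(76,-47,0);goal(x,y,.125,1.609)
im=snap("side","s3");im2=snap("top","t3")
o=np.zeros((560,800,3),np.uint8);o[:,:400]=cv2.resize(im[150:290,230:330],(400,560));o[:,400:]=cv2.resize(im2[150:290,290:430],(400,560))[:, :];cv2.imwrite("pics/c4.png",o[:,:,::-1])
E
```

```text
t 17.2 at [ 0.6783 -0.0387  0.1305] rot [3.140e+00 1.000e-03 1.606e+00] F [ 0.4 -0.9  0. ] w 0.0473
  turn z -0.003  tool xyz cm [0.51 0.02 0.55]
```

View pics/c4.png

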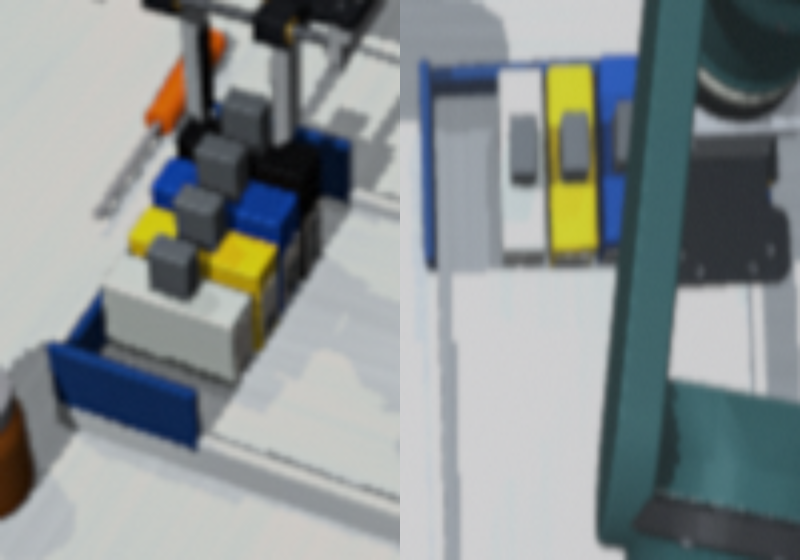

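Fingers straddle the black handle. Grip it and slide right about 4.6 cm.

Emit:
{"api": "step_arm", "payload": {
  "increments": "0.3 0 0.3 0 0 0;0 0 0 0 0 0;0 0 0 0 0 0"
}}

```text
time: 17.6
tool_pos: [0.6777, -0.035, 0.1267]
ee_rot: [3.141, 0.0, 1.607]
wrist_force: [0.5, -1.2, -0.2]
width: 0.0466
```

Emit:
{"api": "step_arm", "payload": {
  "increments": "0 0 0 0 0 0;0 0 0 0 0 0;0 0 0 0 0 0;0 0 0 0 0 0;0 0 0 0 0 0",
  "claw": 1
}}

```text
time: 18.1
tool_pos: [0.6775, -0.0352, 0.1263]
ee_rot: [-3.141, 0.0, 1.607]
wrist_force: [0.4, -0.0, -0.1]
width: 0.0279
```

Emit:
{"api": "step_arm", "payload": {
  "increments": "-0.8 0 0 0 0 0;-1 0 0 0 0 0;-1 0 0 0 0 0;-1 0 0 0 0 0;-0.6 0 0 0 0 0"
}}

```text
time: 18.6
tool_pos: [0.6791, -0.0809, 0.1263]
ee_rot: [-3.141, 0.0, 1.605]
wrist_force: [-0.6, 0.8, -2.0]
width: 0.028
```

Emit:
{"api": "step_arm", "payload": {
  "increments": "0 0 0 0 0 0;0 0 0 0 0 0"
}}

```text
time: 18.8
tool_pos: [0.6792, -0.0797, 0.1264]
ee_rot: [-3.141, 0.0, 1.606]
wrist_force: [0.1, -0.1, -1.4]
width: 0.0279
```

```bash
python3 - <<'E'
from h import *
x,y,z=rack(76,-95,0);goal(x,y,.127,1.609)
E
```

```text
t 18.8 at [ 0.6792 -0.0797  0.1264] rot [-3.141  0.     1.606] F [ 0.1 -0.1 -1.4] w 0.0279
  turn z -0.003  tool xyz cm [-0.18  0.08 -0.06]
```

Emit:
{"api": "step_arm", "payload": {
  "increments": "0 0 0 0 0 0;0 0 0 0 0 0;0 0 0 0 0 0;0 0 0 0 0 0;0 0 -1 0 0 0",
  "claw": 0
}}

```text
time: 19.3
tool_pos: [0.6782, -0.0788, 0.1349]
ee_rot: [-3.138, -0.001, 1.607]
wrist_force: [-0.2, 0.2, -0.7]
width: 0.0471
```

Emit:
{"api": "step_arm", "payload": {
  "increments": "0 0 -2 0 0 0;0 0 -2 0 0 0;2.8 0 0 0 0 0;2.8 0 0 0 0 0;2.8 0 0 0 0 0"
}}

```text
time: 19.8
tool_pos: [0.6765, 0.0054, 0.1779]
ee_rot: [3.14, 0.0, 1.606]
wrist_force: [-0.3, -0.1, 0.2]
width: 0.0472
```

Emit:
{"api": "step_arm", "payload": {
  "increments": "2.7 0 0 0 0 0;0 0 0 0 0 0;0 0 0 0 0 0"
}}

```text
time: 20.1
tool_pos: [0.6754, 0.032, 0.1773]
ee_rot: [3.141, 0.001, 1.608]
wrist_force: [-0.5, -0.7, 0.5]
width: 0.0468
```

```bash
python3 - <<'E'
from h import *
x,y,z=rack(76,18,0);goal(x,y,.102,1.609)
im2=snap("top","t4")
E
```

```text
t 20.1 at [0.6754 0.032  0.1773] rot [3.141e+00 1.000e-03 1.608e+00] F [-0.5 -0.7  0.5] w 0.0468
  turn z -0.001  tool xyz cm [-0.06  0.03  7.53]
```

Emit:
{"api": "step_arm", "payload": {
  "increments": "-0.1 0 2.5 0 0 0;0 0 2 0 0 0;0 0 1.5 0 0 0;0 0 1 0 0 0;0 0 0.4 0 0 0"
}}

```text
time: 20.65
tool_pos: [0.6748, 0.03, 0.1011]
ee_rot: [-3.14, 0.0, 1.606]
wrist_force: [-0.2, -1.1, 0.3]
width: 0.0468
```

Emit:
{"api": "step_arm", "payload": {
  "increments": "0 0 0 0 0 0;0 0 0 0 0 0;0 0 0 0 0 0;0 0 0 0 0 0;0 0 0 0 0 0",
  "claw": 1
}}

```text
time: 21.15
tool_pos: [0.6756, 0.0308, 0.1037]
ee_rot: [3.14, 0.0, 1.607]
wrist_force: [-1.7, 0.6, 3.5]
width: 0.0277
```

Emit:
{"api": "step_arm", "payload": {
  "increments": "0.8 0 0 0 0 0;1 0 0 0 0 0;1 0 0 0 0 0;1 0 0 0 0 0;0.5 0 0 0 0 0"
}}

```text
time: 21.65
tool_pos: [0.6743, 0.0746, 0.1031]
ee_rot: [3.14, 0.001, 1.608]
wrist_force: [-0.1, -3.2, 3.6]
width: 0.0276
```

Emit:
{"api": "step_arm", "payload": {
  "increments": "0 0 0 0 0 0;0 0 0 0 0 0"
}}

```text
time: 21.85
tool_pos: [0.6742, 0.0748, 0.103]
ee_rot: [3.14, -0.001, 1.608]
wrist_force: [1.0, -1.4, 5.9]
width: 0.0279
```

Emit:
{"api": "step_arm", "payload": {
  "increments": "0 0 0 0 0 0;0 0 0 0 0 0;0 0 0 0 0 0;0 0 0 0 0 0;0 0 -1 0 0 0",
  "claw": 0
}}

```text
time: 22.35
tool_pos: [0.6722, 0.0738, 0.1102]
ee_rot: [-3.137, -0.0, 1.607]
wrist_force: [-0.6, 0.1, -0.8]
width: 0.0473
```

Emit:
{"api": "step_arm", "payload": {
  "increments": "0 0 -3 0 0 0;0 0 -3 0 0 0;0 0 -3 0 0 0;0 0 0 0 0 -0.1;0 0 0 0 0 0"
}}

```text
time: 22.85
tool_pos: [0.6745, 0.0738, 0.2052]
ee_rot: [3.137, 0.0, 1.707]
wrist_force: [0.3, -0.5, -0.6]
width: 0.047
```

```bash
python3 - <<'E'
from h import *
goal(.4925,.357,.2,1.70)
E
```

```text
t 22.85 at [0.6745 0.0738 0.2052] rot [3.137 0.    1.707] F [ 0.3 -0.5 -0.6] w 0.047
  turn z 0.007  tool xyz cm [ 30.43 -14.4    0.52]
```

Emit:
{"api": "step_arm", "payload": {
  "increments": "3 -1.4 0 0 0 0;3 -1.4 0 0 0 0;3 -1.4 0 0 0 0;3 -1.4 0 0 0 0;3 -1.4 0 0 0 0"
}}

```text
time: 23.35
tool_pos: [0.5826, 0.2137, 0.2014]
ee_rot: [-3.139, 0.0, 1.704]
wrist_force: [-0.8, 1.3, 0.3]
width: 0.0467
```

Emit:
{"api": "step_arm", "payload": {
  "increments": "3 -1.4 0 0 0 0;3 -1.4 0 0 0 0;3 -1.4 0 0 0 0;3 -1.4 0 0 0 0;0 0 0 0 0 0"
}}

```text
time: 23.85
tool_pos: [0.5094, 0.3271, 0.2017]
ee_rot: [-3.139, -0.001, 1.71]
wrist_force: [0.2, -0.7, -0.7]
width: 0.0469
```

```bash
python3 - <<'E'
from h import *
goal(.4925,.357,.09,1.70)
im=snap("side","s5");im2=snap("top","t5")
o=np.zeros((560,800,3),np.uint8);o[:,:400]=cv2.resize(im[150:360,230:380],(400,560));o[:,400:]=cv2.resize(im2[150:290,300:425],(400,448),interpolation=cv2.INTER_CUBIC).__class__(cv2.resize(im2[150:325,300:425],(400,560),interpolation=cv2.INTER_CUBIC).shape,np.uint8) if 0 else cv2.resize(im2[150:325,300:425],(400,560),interpolation=cv2.INTER_CUBIC);cv2.imwrite("pics/c5.png",o[:,:,::-1])
E
```

```text
t 23.85 at [0.5094 0.3271 0.2017] rot [-3.139e+00 -1.000e-03  1.710e+00] F [ 0.2 -0.7 -0.7] w 0.0469
  turn z 0.01  tool xyz cm [ 3.18 -1.3  11.17]
```

View pics/c5.png

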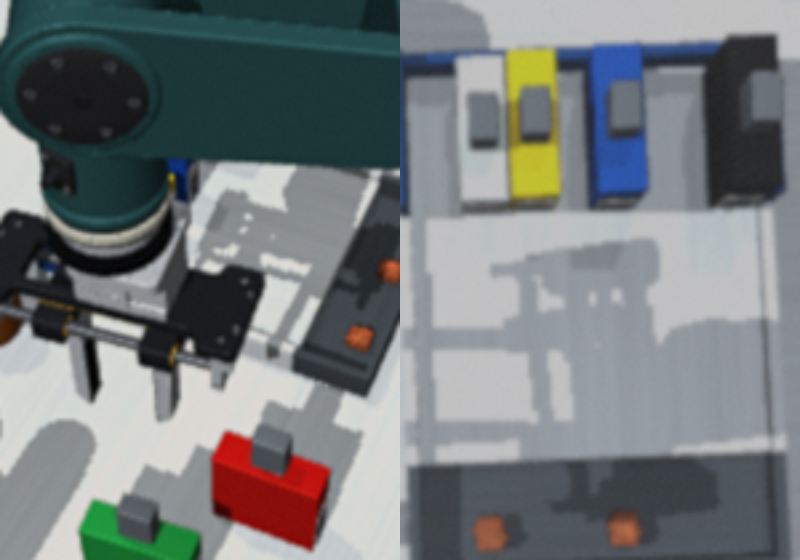

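Chips are still in the gutter. Yellow and white moved less than commanded (the grip slipped), so I work out the actual gaps.

```bash
python3 - <<'E'
from h import *
def inv(P):
    d=(np.array(P)[:2]-RK[:2])*1000;c,s=np.cos(RK[2]),np.sin(RK[2]);return np.round([c*d[0]+s*d[1],-s*d[0]+c*d[1]],1)
P=lambda x,y,z:inv(onz("top",(x-400+.5)/3.2-.5+300,(y+.5)/3.2-.5+150,z))
for n,l,r,z in((1,(461,201),(507,200),.08),(3,(511,200),(559,198),.092),(5,(592,196),(645,192),.104),(7,(708,192),(778,186),.116)): print(n,P(*l,z),P(*r,z))
for n,c,z in((1,(484,110),.117),(3,(537,103),.129),(5,(626,96),.141),(7,(767,87),.153)): print("handle",n,P(*c,z))
print("cheek L", P(405,190,.075),"black back corners",P(725,38,.116),P(777,36,.116),"blue",P(592,47,.104),P(641,45,.104),"yellow",P(508,50,.092),P(555,48,.092))
E
```

```text
1 [31.  79.6] [30.6 51.7]
3 [28.8 49.6] [29.  20.9]
5 [27.7  2.1] [ 29.  -29.2]
7 [ 26.  -64.3] [  28.  -105.1]
handle 1 [78.7 64.1]
handle 3 [79.2 33.6]
handle 5 [ 78.9 -16.4]
handle 7 [ 78.6 -94. ]
cheek L [ 39.7 113.5] black back corners [116.7 -78.8] [ 116.8 -109.3] blue [117.1  -1.6] [117.3 -30.8] yellow [120.1  48. ] [120.3  19.6]
```

```bash
python3 - <<'E'
from h import *
goal(.4253,.267,.102,1.629)
im=cv2.imread("pics/top0.png")
E
```

```text
t 23.95 at [0.5117 0.3243 0.2017] rot [-3.140e+00  1.000e-03  1.707e+00] F [-0.2  0.4 -0.1] w 0.0469
  turn z 0.078  tool xyz cm [-5.21 -8.95  9.97]
```

Emit:
{"api": "step_arm", "payload": {
  "increments": "0 0 0 0 0 0.08;-1.7 -3 0 0 0 0;-1.7 -3 0 0 0 0;-1.7 -3 0 0 0 0;0 0 0 0 0 0"
}}

```text
time: 24.45
tool_pos: [0.423, 0.2653, 0.202]
ee_rot: [-3.14, 0.002, 1.624]
wrist_force: [-0.7, 0.4, 0.1]
width: 0.0468
```

Emit:
{"api": "step_arm", "payload": {
  "increments": "0 0 0 0 0 0;0 0 3 0 0 0;0 0 2 0 0 0;0 0 1 0 0 0;0 0 0 0 0 0"
}}

```text
time: 24.95
tool_pos: [0.4253, 0.2677, 0.1406]
ee_rot: [-3.138, 0.002, 1.626]
wrist_force: [0.1, -0.6, -0.0]
width: 0.0473
```

```bash
python3 - <<'E'
from h import *
goal(.4253,.267,.102,1.629)
im=snap("side","s6")
cv2.imwrite("pics/c6.png",cv2.resize(im[240:400,240:400],(480,480))[:,:,::-1])
E
```

```text
t 24.95 at [0.4253 0.2677 0.1406] rot [-3.138e+00  2.000e-03  1.626e+00] F [ 0.1 -0.6 -0. ] w 0.0473
  turn z -0.003  tool xyz cm [-0.07  0.    3.86]
```

View pics/c6.png

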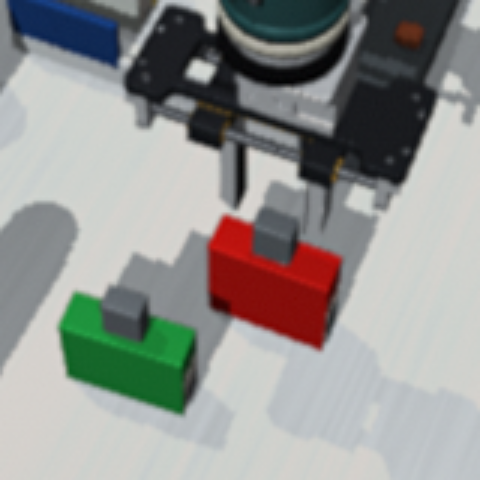

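Emit:
{"api": "step_arm", "payload": {
  "increments": "0 0 1.5 0 0 0;0 0 1.2 0 0 0;0 0 0.9 0 0 0;0 0 0 0 0 0;0 0 0 0 0 0"
}}

```text
time: 25.5
tool_pos: [0.4254, 0.2682, 0.1066]
ee_rot: [3.141, 0.0, 1.627]
wrist_force: [-0.7, -0.4, 0.0]
width: 0.0471
```

Emit:
{"api": "step_arm", "payload": {
  "increments": "0 0 0 0 0 0;0 0 0 0 0 0;0 0 0 0 0 0;0 0 0 0 0 0;0 0 0 0 0 0",
  "claw": 1
}}

```text
time: 26.0
tool_pos: [0.4254, 0.2683, 0.107]
ee_rot: [3.141, -0.0, 1.627]
wrist_force: [-0.9, 0.5, 1.6]
width: 0.0282
```

Emit:
{"api": "step_arm", "payload": {
  "increments": "0 0 0 0 0 0;0 0 -1 0 0 0;0 0 -2 0 0 0;0 0 -3 0 0 0;0 0 -3 0 0 0"
}}

```text
time: 26.5
tool_pos: [0.4248, 0.2678, 0.1968]
ee_rot: [-3.14, 0.001, 1.627]
wrist_force: [-0.0, 0.6, -1.5]
width: 0.0279
```

Emit:
{"api": "step_arm", "payload": {
  "increments": "0 0 -3 0 0 0;0 0 -1 0 0 0;0 0 0 0 0 0"
}}

```text
time: 26.8
tool_pos: [0.426, 0.2685, 0.2381]
ee_rot: [3.138, -0.001, 1.627]
wrist_force: [-0.8, -0.7, -1.8]
width: 0.0282
```

```bash
python3 - <<'E'
from h import *
x,y,z=rack(73,-54.5,0);goal(x,y,.22,1.609)
E
```

```text
t 26.8 at [0.426  0.2685 0.2381] rot [ 3.138e+00 -1.000e-03  1.627e+00] F [-0.8 -0.7 -1.8] w 0.0282
  turn z 0.018  tool xyz cm [-31.9   23.75   1.81]
```

```bash
python3 - <<'E'
from h import *
x,y,z=rack(-30,-54.5,0);goal(x,y,.145,1.609)
E
```

```text
t 26.8 at [0.426  0.2685 0.2381] rot [ 3.138e+00 -1.000e-03  1.627e+00] F [-0.8 -0.7 -1.8] w 0.0282
  turn z 0.018  tool xyz cm [-31.89  13.45   9.31]
```

Emit:
{"api": "step_arm", "payload": {
  "increments": "-2 2.7 0 0 0 0;-3.5 1.2 0 0 0 0.018;-3.5 1.2 0 0 0 0;-3.5 1.2 0 0 0 0;-3.5 1.2 0 0 0 0"
}}

```text
time: 27.3
tool_pos: [0.5066, 0.1104, 0.2335]
ee_rot: [-3.137, 0.0, 1.609]
wrist_force: [0.7, 0.4, -1.0]
width: 0.0275
```

Emit:
{"api": "step_arm", "payload": {
  "increments": "-3.5 1.2 0 0 0 0;-3.5 1.2 0 0 0 0;-3.5 1.2 0 0 0 0;-3.5 1.2 0 0 0 0;0 0 0 0 0 0"
}}

```text
time: 27.8
tool_pos: [0.5604, -0.0303, 0.2327]
ee_rot: [-3.136, 0.001, 1.603]
wrist_force: [-0.2, 1.3, -2.3]
width: 0.0277
```

```bash
python3 - <<'E'
from h import *
x,y,z=rack(-30,-54.5,0);goal(x,y,.142,1.609)
E
```

```text
t 27.8 at [ 0.5604 -0.0303  0.2327] rot [-3.136e+00  1.000e-03  1.603e+00] F [-0.2  1.3 -2.3] w 0.0277
  turn z -0.006  tool xyz cm [-1.52  1.16  9.07]
```

Emit:
{"api": "step_arm", "payload": {
  "increments": "-1.5 0.6 0 0 0 0;0 0 3 0 0 0;0 0 3 0 0 0;0 0 2 0 0 0;0 0 0 0 0 0"
}}

```text
time: 28.3
tool_pos: [0.5642, -0.04, 0.1513]
ee_rot: [-3.132, -0.002, 1.61]
wrist_force: [-0.3, 0.5, -2.3]
width: 0.0277
```

```bash
python3 - <<'E'
from h import *
x,y,z=rack(-30,-54.5,0);goal(x,y,.137,1.609)
im=snap("side","s7");im2=snap("top","t7")
o=np.zeros((560,800,3),np.uint8);o[:,:400]=cv2.resize(im[140:300,240:354],(400,560),interpolation=cv2.INTER_CUBIC);o[:,400:]=cv2.resize(im2[150:325,300:425],(400,560),interpolation=cv2.INTER_CUBIC);cv2.imwrite("pics/c7.png",o[:,:,::-1])
E
```

```text
t 28.3 at [ 0.5642 -0.04    0.1513] rot [-3.132e+00 -2.000e-03  1.610e+00] F [-0.3  0.5 -2.3] w 0.0277
  turn z 0.001  tool xyz cm [-0.54  0.82  1.43]
```

View pics/c7.png

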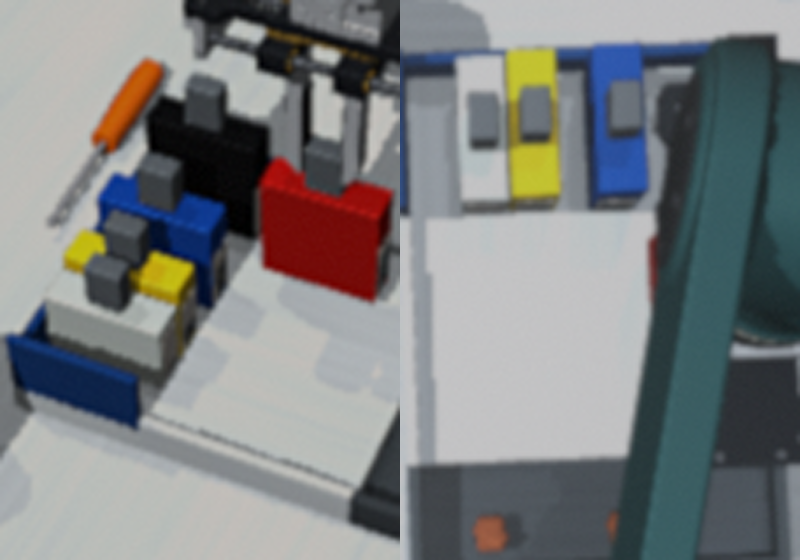

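```bash
python3 - <<'E'
from h import *
def inv(P):
    d=(np.array(P)[:2]-RK[:2])*1000;c,s=np.cos(RK[2]),np.sin(RK[2]);return np.round([c*d[0]+s*d[1],-s*d[0]+c*d[1]],1)
im=cv2.imread("pics/t7.png");h=cv2.cvtColor(im,cv2.COLOR_BGR2HSV)
m=cv2.inRange(h,np.array((0,120,40)),np.array((10,255,255)));m[:210]=0;m[262:]=0;m[:,:350]=0;m[:,430:]=0
v,u=np.nonzero(m);
for z in(.134,.05): print(z,[(r,inv(onz("top",u[v==r].min()-.5,r,z))) for r in np.unique(v)[::3]])
print("tcp",inv(get_obs()["tool_pos"]), get_obs()["joint_positions"].round(2))
E
```

```text
0.134 [(np.int64(225), array([ -3.6, -28.4])), (np.int64(230), array([-12.7, -27.9])), (np.int64(233), array([-18.2, -27.7]))]
0.05 [(np.int64(225), array([  5.8, -39. ])), (np.int64(230), array([ -4.3, -38.5])), (np.int64(233), array([-10.3, -38.2]))]
tcp [-35.6 -49.7] [-0.17  0.14  1.41 -0.    1.59 -0.21]
```

Emit:
{"api": "step_arm", "payload": {
  "increments": "-0.2 0 1.2 0 0 0;0 0 0 0 0 0;0 2 0 0 0 0;0 2 0 0 0 0;0 2 0 0 0 0"
}}

```text
time: 28.9
tool_pos: [0.6281, -0.0408, 0.1454]
ee_rot: [3.14, 0.0, 1.609]
wrist_force: [0.4, 0.5, -1.1]
width: 0.028
```

Emit:
{"api": "step_arm", "payload": {
  "increments": "0 2 0 0 0 0;0 1.5 0 0 0 0;0 0.7 0 0 0 0;0 0 0 0 0 0;0 0 0 0 0 0"
}}

```text
time: 29.4
tool_pos: [0.6687, -0.0391, 0.1446]
ee_rot: [-3.141, 0.0, 1.609]
wrist_force: [-0.1, -0.2, -2.2]
width: 0.0277
```

```bash
python3 - <<'E'
from h import *
x,y,z=rack(75,-52,0);goal(x,y,.127,1.609)
im=snap("side","s8");im2=snap("top","t8")
E
```

```text
t 29.4 at [ 0.6687 -0.0391  0.1446] rot [-3.141  0.     1.609] F [-0.1 -0.2 -2.2] w 0.0277
  turn z -0.0  tool xyz cm [0.02 0.87 1.76]
```

Emit:
{"api": "step_arm", "payload": {
  "increments": "0 0 0.8 0 0 0;0 0 0.6 0 0 0;0 0 0 0 0 0;0 0.4 0 0 0 0;0 0 0 0 0 0"
}}

```text
time: 30.0
tool_pos: [0.6736, -0.0389, 0.1305]
ee_rot: [3.141, 0.0, 1.609]
wrist_force: [0.0, -0.8, -1.5]
width: 0.0271
```

Emit:
{"api": "step_arm", "payload": {
  "increments": "0 0 0.15 0 0 0;0 0 0.15 0 0 0;0 0 0 0 0 0;0 0 0 0 0 0"
}}

```text
time: 30.4
tool_pos: [0.673, -0.0389, 0.1274]
ee_rot: [-3.141, 0.0, 1.609]
wrist_force: [-0.4, 0.2, -1.6]
width: 0.0282
```

Now push back in small steps until the force shows the stop, then set down.

Emit:
{"api": "step_arm", "payload": {
  "increments": "0 0.2 0.1 0 0 0;0 0.2 0 0 0 0;0 0.2 0 0 0 0;0 0 0 0 0 0;0 0 0 0 0 0"
}}

```text
time: 30.9
tool_pos: [0.6795, -0.0388, 0.1269]
ee_rot: [3.141, 0.0, 1.609]
wrist_force: [0.1, -0.1, 0.3]
width: 0.0278
```

Emit:
{"api": "step_arm", "payload": {
  "increments": "0 0.2 0 0 0 0;0 0.2 0 0 0 0;0 0 0 0 0 0;0 0 0 0 0 0"
}}

```text
time: 31.3
tool_pos: [0.6804, -0.0388, 0.1273]
ee_rot: [-3.135, 0.0, 1.609]
wrist_force: [-8.6, 0.6, 5.8]
width: 0.0278
```

Emit:
{"api": "step_arm", "payload": {
  "increments": "0 -0.2 0 0 0 0;0 0 0 0 0 0;0 0 0 0 0 0;0 0 0 0 0 0;0 0 0 0 0 0",
  "claw": 0
}}

```text
time: 31.8
tool_pos: [0.6813, -0.0386, 0.1263]
ee_rot: [3.141, 0.0, 1.609]
wrist_force: [-0.4, -0.2, -0.4]
width: 0.0472
```

Emit:
{"api": "step_arm", "payload": {
  "increments": "0 0 -1 0 0 0;0 0 -2 0 0 0;0 0 -3 0 0 0;2 0 0 0 0 0;2.5 0 0 0 0 0"
}}

```text
time: 32.3
tool_pos: [0.6802, 0.0067, 0.1883]
ee_rot: [3.138, 0.0, 1.607]
wrist_force: [0.4, 0.2, -0.8]
width: 0.047
```

Emit:
{"api": "step_arm", "payload": {
  "increments": "2.5 0 0 0 0 0;1.6 0 0 0 0 0;0 0 0 0 0 0;0 0 0 0 0 0"
}}

```text
time: 32.7
tool_pos: [0.6777, 0.0475, 0.1861]
ee_rot: [-3.141, 0.001, 1.61]
wrist_force: [-0.5, -1.1, -0.5]
width: 0.047
```

```bash
python3 - <<'E'
from h import *
x,y,z=rack(76,34,0);goal(x,y,.107,1.609)
im=snap("side","s9");im2=snap("top","t9")
o=np.zeros((560,800,3),np.uint8);o[:,:400]=cv2.resize(im[140:300,240:354],(400,560),interpolation=cv2.INTER_CUBIC);o[:,400:]=cv2.resize(im2[150:325,300:425],(400,560),interpolation=cv2.INTER_CUBIC);cv2.imwrite("pics/c9.png",o[:,:,::-1])
E
```

```text
t 32.7 at [0.6777 0.0475 0.1861] rot [-3.141e+00  1.000e-03  1.610e+00] F [-0.5 -1.1 -0.5] w 0.047
  turn z 0.001  tool xyz cm [-0.   -0.25  7.91]
```

View pics/c9.png

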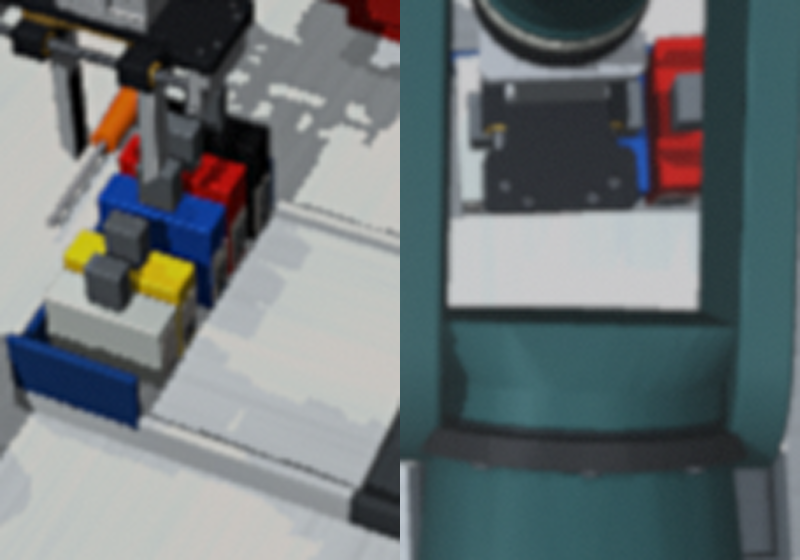

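Emit:
{"api": "step_arm", "payload": {
  "increments": "0 -0.2 2.5 0 0 0;0 0 2 0 0 0;0 0 1.5 0 0 0;0 0 1 0 0 0;0 0 0.6 0 0 0"
}}

```text
time: 33.3
tool_pos: [0.6756, 0.0466, 0.1093]
ee_rot: [-3.14, 0.0, 1.608]
wrist_force: [-0.4, 0.2, -0.5]
width: 0.0473
```

Emit:
{"api": "step_arm", "payload": {
  "increments": "0 0 0.4 0 0 0;0 0 0 0 0 0;0 0 0 0 0 0"
}}

```text
time: 33.6
tool_pos: [0.6763, 0.0472, 0.1074]
ee_rot: [3.14, 0.0, 1.609]
wrist_force: [0.5, 0.1, 0.4]
width: 0.0467
```

Emit:
{"api": "step_arm", "payload": {
  "increments": "0 0 0 0 0 0;0 0 0 0 0 0;0 0 0 0 0 0;0 0 0 0 0 0;0 0 0 0 0 0",
  "claw": 1
}}

```text
time: 34.1
tool_pos: [0.6759, 0.0472, 0.1069]
ee_rot: [3.141, 0.0, 1.609]
wrist_force: [0.0, -0.4, 2.6]
width: 0.0279
```

Emit:
{"api": "step_arm", "payload": {
  "increments": "0 0 0 0 0 0;0.5 0 0 0 0 0;0.5 0 0 0 0 0;0 0 0 0 0 0;0 0 0 0 0 0"
}}

```text
time: 34.6
tool_pos: [0.6754, 0.0567, 0.1071]
ee_rot: [3.141, 0.001, 1.609]
wrist_force: [-2.3, -3.7, 5.6]
width: 0.0278
```

```bash
python3 - <<'E'
from h import *
x,y,z=rack(76,62,0);goal(x,y,.107,1.609)
E
```

```text
t 34.6 at [0.6754 0.0567 0.1071] rot [3.141e+00 1.000e-03 1.609e+00] F [-2.3 -3.7  5.6] w 0.0278
  turn z -0.0  tool xyz cm [ 1.86 -0.06  0.01]
```

Emit:
{"api": "step_arm", "payload": {
  "increments": "0 0 -0.1 0 0 0;0 0 -0.1 0 0 0;0.5 0 0 0 0 0;0.5 0 0 0 0 0;0 0 0 0 0 0"
}}

```text
time: 35.1
tool_pos: [0.6746, 0.069, 0.1075]
ee_rot: [-3.14, -0.002, 1.61]
wrist_force: [1.1, -1.1, -2.4]
width: 0.028
```

Emit:
{"api": "step_arm", "payload": {
  "increments": "0.5 0 0 0 0 0;0.4 0 0 0 0 0;0 0 0 0 0 0;0 0 0 0 0 0"
}}

```text
time: 35.5
tool_pos: [0.6746, 0.0766, 0.1084]
ee_rot: [-3.141, -0.0, 1.609]
wrist_force: [-0.0, 0.1, -2.8]
width: 0.0281
```

```bash
python3 - <<'E'
from h import *
x,y,z=rack(76,62,0);goal(x,y,.107,1.609)
im=snap("side","s10");im2=snap("top","t10")
o=np.zeros((560,800,3),np.uint8);o[:,:400]=cv2.resize(im[140:300,240:354],(400,560),interpolation=cv2.INTER_CUBIC);o[:,400:]=cv2.resize(im2[150:325,300:425],(400,560),interpolation=cv2.INTER_CUBIC);cv2.imwrite("pics/c10.png",o[:,:,::-1])
E
```

```text
t 35.5 at [0.6746 0.0766 0.1084] rot [-3.141 -0.     1.609] F [-0.   0.1 -2.8] w 0.0281
  turn z 0.0  tool xyz cm [-0.13 -0.05  0.14]
```

View pics/c10.png

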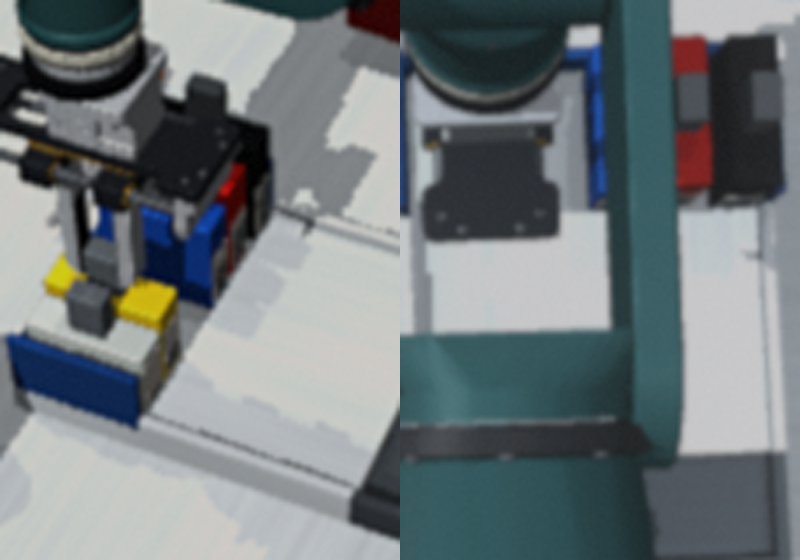

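White and yellow slid left this time. Release and fetch green.

Emit:
{"api": "step_arm", "payload": {
  "increments": "0 0 0.1 0 0 0;0 0 0 0 0 0;0 0 0 0 0 0;0 0 0 0 0 0;0 0 0 0 0 0",
  "claw": 0
}}

```text
time: 36.1
tool_pos: [0.6749, 0.0762, 0.1078]
ee_rot: [3.141, 0.0, 1.609]
wrist_force: [0.5, 0.2, 0.1]
width: 0.047
```

Emit:
{"api": "step_arm", "payload": {
  "increments": "0 0 -1 0 0 0;0 0 -3 0 0 0;0 0 -3 0 0 0;0 0 -2 0 0 -0.09;0 0 0 0 0 0"
}}

```text
time: 36.6
tool_pos: [0.6768, 0.0763, 0.2033]
ee_rot: [3.132, 0.001, 1.699]
wrist_force: [0.1, -0.4, 0.4]
width: 0.0469
```

Emit:
{"api": "step_arm", "payload": {
  "increments": "3 -1.4 0 0 0 0;3 -1.4 0 0 0 0;3 -1.4 0 0 0 0;3 -1.4 0 0 0 0;3 -1.4 0 0 0 0"
}}

```text
time: 37.1
tool_pos: [0.5848, 0.2169, 0.196]
ee_rot: [-3.139, 0.0, 1.697]
wrist_force: [0.6, 0.7, 0.6]
width: 0.0469
```

Emit:
{"api": "step_arm", "payload": {
  "increments": "3 -1.4 0 0 0 0;3 -1.4 0 0 0 0;3 -1.4 0 0 0 0;3 -1.4 0 0 0 0;0 0 0 0 0 0"
}}

```text
time: 37.6
tool_pos: [0.5124, 0.331, 0.1962]
ee_rot: [-3.139, -0.001, 1.702]
wrist_force: [-0.7, -0.9, 1.2]
width: 0.047
```

```bash
python3 - <<'E'
from h import *
goal(.4925,.357,.12,1.70)
im2=snap("top","t11")
def inv(P):
    d=(np.array(P)[:2]-RK[:2])*1000;c,s=np.cos(RK[2]),np.sin(RK[2]);return np.round([c*d[0]+s*d[1],-s*d[0]+c*d[1]],1)
h=cv2.cvtColor(im2,cv2.COLOR_RGB2HSV)
# top-face left/right extents along mid-front row line per colour
for n,lo,hi,z in(("yellow",(20,120,80),(35,255,255),.092),("red",(0,150,60),(8,255,255),.110),("blue",(105,150,90),(125,255,255),.104)):
    m=cv2.inRange(h,np.array(lo),np.array(hi));m[:150]=0;m[225:]=0;m[:,:304]=0;m[:,414:]=0
    for r in(172,205):
        u=np.nonzero(m[r])[0]
        if len(u): print(n,r,inv(onz("top",u.min()-.5,r,z)),inv(onz("top",u.max()+.5,r,z)),len(u))
cv2.imwrite("pics/c11.png",cv2.resize(im2[150:325,300:425],(560,784),interpolation=cv2.INTER_CUBIC)[:590,:,::-1])
E
```

```text
t 37.6 at [0.5124 0.331  0.1962] rot [-3.139e+00 -1.000e-03  1.702e+00] F [-0.7 -0.9  1.2] w 0.047
  turn z 0.002  tool xyz cm [ 2.84 -1.64  7.62]
yellow 172 [107.8  73.4] [106.8  44.5] 15
yellow 205 [43.5 73.7] [42.5 45. ] 15
red 172 [ 99.7 -36. ] [ 99.1 -51.1] 8
red 205 [ 36.7 -36.9] [ 35.5 -68.7] 17
blue 172 [102.4   1.2] [101.3 -31.1] 17
blue 205 [39.  2.] [ 37.8 -32. ] 18
```

View pics/c11.png

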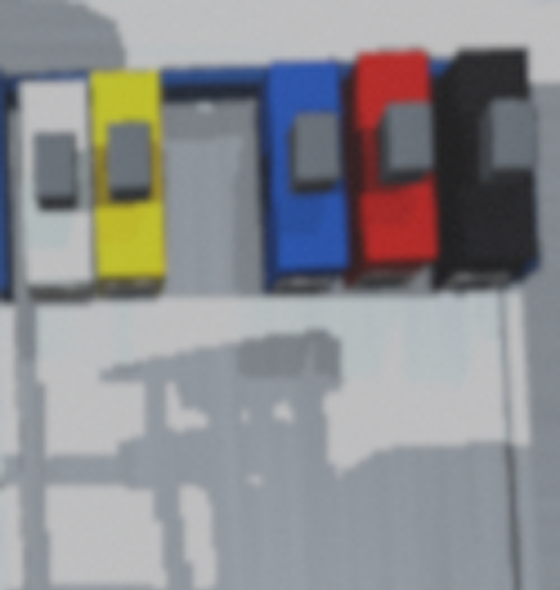

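Red is in place; the free gap yellow–blue is y 0 to 44.7 (centre 22). Pick up green.

Emit:
{"api": "step_arm", "payload": {
  "increments": "1.4 -0.8 0 0 0 0;1.4 -0.8 0 0 0 0;0 0 3 0 0 0;0 0 2 0 0 0;0 0 1 0 0 0"
}}

```text
time: 38.15
tool_pos: [0.4945, 0.3533, 0.1348]
ee_rot: [-3.138, 0.001, 1.698]
wrist_force: [0.3, -0.1, 0.1]
width: 0.0472
```

Emit:
{"api": "step_arm", "payload": {
  "increments": "0 0 0 0 0 0;0 0 0 0 0 0"
}}

```text
time: 38.35
tool_pos: [0.4962, 0.3538, 0.1382]
ee_rot: [3.141, -0.0, 1.698]
wrist_force: [-0.7, 0.5, 0.5]
width: 0.047
```

```bash
python3 - <<'E'
from h import *
goal(.4925,.357,.096,1.70)
im=snap("side","s12")
cv2.imwrite("pics/c12.png",cv2.resize(im[270:410,230:370],(480,480))[:,:,::-1])
E
```

```text
t 38.35 at [0.4962 0.3538 0.1382] rot [ 3.141 -0.     1.698] F [-0.7  0.5  0.5] w 0.047
  turn z -0.002  tool xyz cm [ 0.36 -0.33  4.22]
```

View pics/c12.png

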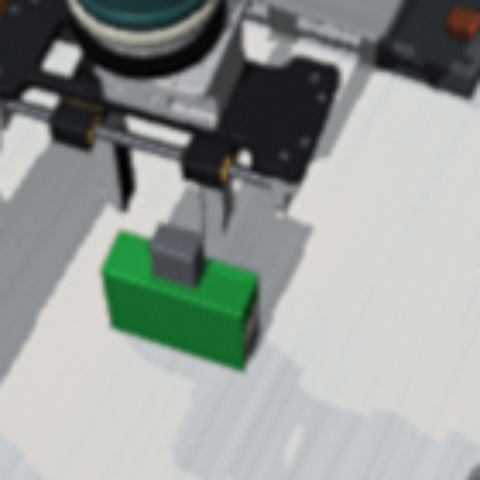

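Emit:
{"api": "step_arm", "payload": {
  "increments": "0.4 -0.3 0 0 0 0;0 0 1.6 0 0 0;0 0 1.4 0 0 0;0 0 1 0 0 0;0 0 0 0 0 0"
}}

```text
time: 38.9
tool_pos: [0.4911, 0.3566, 0.0951]
ee_rot: [-3.138, 0.002, 1.699]
wrist_force: [-0.6, -0.5, -0.9]
width: 0.0471
```

Emit:
{"api": "step_arm", "payload": {
  "increments": "0 0 0 0 0 0;0 0 0 0 0 0;0 0 0 0 0 0;0 0 0 0 0 0;0 0 0 0 0 0",
  "claw": 1
}}

```text
time: 39.4
tool_pos: [0.4927, 0.3574, 0.0983]
ee_rot: [3.14, -0.0, 1.699]
wrist_force: [-1.0, -0.6, 1.3]
width: 0.0274
```

Emit:
{"api": "step_arm", "payload": {
  "increments": "0 0 0 0 0 0;0 0 -1 0 0 0;0 0 -2 0 0 0;0 0 -3 0 0 0;0 0 -3 0 0 0"
}}

```text
time: 39.9
tool_pos: [0.4917, 0.3568, 0.1873]
ee_rot: [-3.139, 0.001, 1.699]
wrist_force: [0.0, 0.5, -1.7]
width: 0.0275
```

Emit:
{"api": "step_arm", "payload": {
  "increments": "0 0 -3 0 0 0.09;0 0 -1 0 0 0;0 0 0 0 0 0"
}}

```text
time: 40.2
tool_pos: [0.493, 0.3576, 0.2293]
ee_rot: [3.138, -0.002, 1.61]
wrist_force: [-0.4, -0.3, -2.6]
width: 0.0277
```

```bash
python3 - <<'E'
from h import *
x,y,z=rack(-32,22,0);goal(x,y,.135,1.609)
E
```

```text
t 40.2 at [0.493  0.3576 0.2293] rot [ 3.138e+00 -2.000e-03  1.610e+00] F [-0.4 -0.3 -2.6] w 0.0277
  turn z 0.001  tool xyz cm [-32.9    6.21   9.43]
```

Emit:
{"api": "step_arm", "payload": {
  "increments": "-3.3 0.6 0 0 0 0;-3.3 0.6 0 0 0 0;-3.3 0.6 0 0 0 0;-3.3 0.6 0 0 0 0;-3.3 0.6 0 0 0 0"
}}

```text
time: 40.7
tool_pos: [0.5276, 0.1919, 0.2243]
ee_rot: [-3.137, 0.001, 1.611]
wrist_force: [0.8, -0.6, -2.4]
width: 0.0278
```

Emit:
{"api": "step_arm", "payload": {
  "increments": "-3.3 0.6 0 0 0 0;-3.3 0.6 0 0 0 0;-3.3 0.6 0 0 0 0;-3.3 0.6 0 0 0 0;0 0 0 0 0 0"
}}

```text
time: 41.2
tool_pos: [0.5571, 0.0585, 0.2242]
ee_rot: [-3.136, 0.002, 1.605]
wrist_force: [-0.1, 0.8, -3.3]
width: 0.0279
```

```bash
python3 - <<'E'
from h import *
x,y,z=rack(-32,22,0);goal(x,y,.133,1.609)
E
```

```text
t 41.2 at [0.5571 0.0585 0.2242] rot [-3.136e+00  2.000e-03  1.605e+00] F [-0.1  0.8 -3.3] w 0.0279
  turn z -0.004  tool xyz cm [-2.76  0.95  9.12]
```

Emit:
{"api": "step_arm", "payload": {
  "increments": "-1.4 0.4 0 0 0 0;-1.4 0.4 2 0 0 0;0 0 3 0 0 0;0 0 2.5 0 0 0;0 0 1 0 0 0"
}}

```text
time: 41.7
tool_pos: [0.5643, 0.0352, 0.1379]
ee_rot: [-3.134, -0.001, 1.61]
wrist_force: [-0.4, 0.5, -3.3]
width: 0.0275
```

Emit:
{"api": "step_arm", "payload": {
  "increments": "0 0 0 0 0 0;0 0 0 0 0 0"
}}

```text
time: 41.9
tool_pos: [0.5671, 0.0352, 0.1432]
ee_rot: [3.141, 0.0, 1.61]
wrist_force: [-1.3, -1.0, -2.2]
width: 0.0277
```

```bash
python3 - <<'E'
from h import *
x,y,z=rack(75,22,0);goal(x,y,.133,1.609)
im=snap("side","s13");im2=snap("top","t13")
def inv(P):
    d=(np.array(P)[:2]-RK[:2])*1000;c,s=np.cos(RK[2]),np.sin(RK[2]);return np.round([c*d[0]+s*d[1],-s*d[0]+c*d[1]],1)
print("tcp",inv(get_obs()["tool_pos"]))
h=cv2.cvtColor(im2,cv2.COLOR_RGB2HSV);m=cv2.inRange(h,np.array((45,100,30)),np.array((85,255,255)));m[:,:290]=0;m[:,430:]=0;m[:190]=0;m[290:]=0
for r in range(200,280,12):
    u=np.nonzero(m[r])[0]
    if len(u): print(r,u.min(),u.max(),[(z,inv(onz("top",u.min()-.5,r,z)),inv(onz("top",u.max()+.5,r,z))) for z in(.118,.04)])
o=np.zeros((560,800,3),np.uint8);o[:,:400]=cv2.resize(im[150:310,240:354],(400,560),interpolation=cv2.INTER_CUBIC);o[:,400:]=cv2.resize(im2[150:325,300:425],(400,560),interpolation=cv2.INTER_CUBIC);cv2.imwrite("pics/c13.png",o[:,:,::-1])
E
```

```text
t 41.9 at [0.5671 0.0352 0.1432] rot [3.141 0.    1.61 ] F [-1.3 -1.  -2.2] w 0.0277
  turn z 0.001  tool xyz cm [-0.39 10.74  1.02]
tcp [-31.8  25.8]
```

View pics/c13.png

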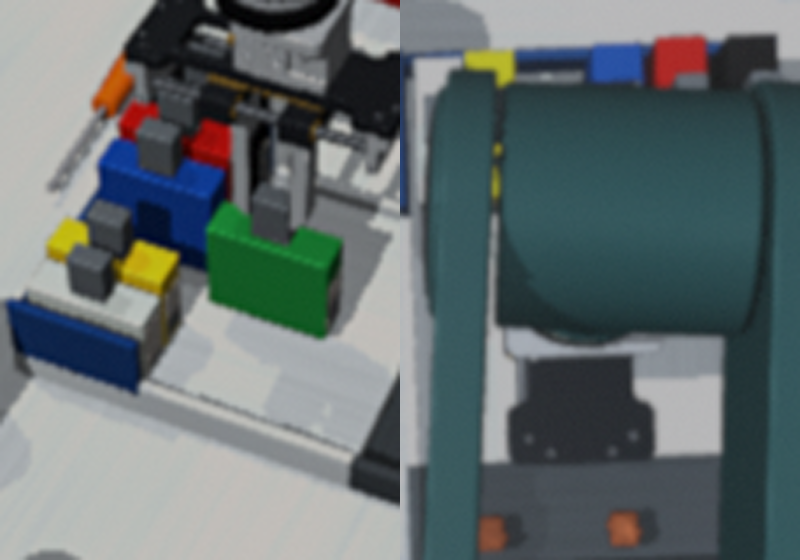

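Emit:
{"api": "step_arm", "payload": {
  "increments": "-0.4 0 0.8 0 0 0;0 0 0 0 0 0;0 2 0 0 0 0;0 2 0 0 0 0;0 2 0 0 0 0"
}}

```text
time: 42.5
tool_pos: [0.6274, 0.033, 0.1347]
ee_rot: [3.141, 0.0, 1.609]
wrist_force: [-0.6, 0.0, -2.2]
width: 0.0277
```

Emit:
{"api": "step_arm", "payload": {
  "increments": "0 2 0 0 0 0;0 1.4 0 0 0 0;0 0.6 0 0 0 0;0 0 0 0 0 0;0 0 0 0 0 0"
}}

```text
time: 43.0
tool_pos: [0.6662, 0.0346, 0.1344]
ee_rot: [-3.141, 0.0, 1.609]
wrist_force: [-0.5, -0.5, -1.5]
width: 0.0274
```

```bash
python3 - <<'E'
from h import *
x,y,z=rack(75,22,0);goal(x,y,.119,1.609)
E
```

```text
t 43.0 at [0.6662 0.0346 0.1344] rot [-3.141  0.     1.609] F [-0.5 -0.5 -1.5] w 0.0274
  turn z -0.0  tool xyz cm [0.04 0.84 1.54]
```

Emit:
{"api": "step_arm", "payload": {
  "increments": "0 0 0.8 0 0 0;0 0 0.4 0 0 0;0 0 0.2 0 0 0;0 0.3 0 0 0 0;0 0 0 0 0 0"
}}

```text
time: 43.5
tool_pos: [0.67, 0.0347, 0.1205]
ee_rot: [3.141, 0.0, 1.609]
wrist_force: [1.3, -0.5, -2.6]
width: 0.0283
```

Emit:
{"api": "step_arm", "payload": {
  "increments": "0 0.2 0.1 0 0 0;0 0.2 0.1 0 0 0;0 0.2 0 0 0 0;0 0 0 0 0 0;0 0 0 0 0 0"
}}

```text
time: 44.0
tool_pos: [0.6758, 0.035, 0.1184]
ee_rot: [-3.142, 0.0, 1.609]
wrist_force: [-0.4, 0.4, -2.3]
width: 0.0278
```

Emit:
{"api": "step_arm", "payload": {
  "increments": "0 0.1 0.1 0 0 0;0 0.1 0 0 0 0;0 0.1 0 0 0 0;0 0 0 0 0 0;0 0 0 0 0 0"
}}

```text
time: 44.5
tool_pos: [0.6769, 0.035, 0.1185]
ee_rot: [-3.138, 0.0, 1.609]
wrist_force: [-6.7, -0.3, 4.3]
width: 0.0278
```

Stop reached. Release, lift, and back off to view.

Emit:
{"api": "step_arm", "payload": {
  "increments": "0 -0.1 0 0 0 0;0 0 0 0 0 0;0 0 0 0 0 0;0 0 0 0 0 0;0 0 0 0 0 0",
  "claw": 0
}}

```text
time: 45.0
tool_pos: [0.6779, 0.035, 0.1174]
ee_rot: [3.141, 0.0, 1.609]
wrist_force: [-0.1, 1.0, 0.4]
width: 0.047
```

Emit:
{"api": "step_arm", "payload": {
  "increments": "0 0 -1 0 0 0;0 0 -3 0 0 0;0 0 -4 0 0 0;0 0 -2 0 0 0;0 0 0 0 0 0"
}}

```text
time: 45.5
tool_pos: [0.6798, 0.035, 0.2237]
ee_rot: [3.131, 0.001, 1.609]
wrist_force: [0.4, -0.1, 1.2]
width: 0.0472
```

Emit:
{"api": "step_arm", "payload": {
  "increments": "3 -3 0 0 0 0;4 -3 0 0 0 0;4 -3 0 0 0 0;4 -3 0 0 0 0;4 -3 0 0 0 0"
}}

```text
time: 46.0
tool_pos: [0.5185, 0.2202, 0.2157]
ee_rot: [-3.139, 0.001, 1.608]
wrist_force: [1.0, 0.5, -0.5]
width: 0.047
```

Emit:
{"api": "step_arm", "payload": {
  "increments": "4 -2 0 0 0 0;4 -2 0 0 0 0;4 -1 0 0 0 0;0 0 0 0 0 0;0 0 0 0 0 0"
}}

```text
time: 46.5
tool_pos: [0.4652, 0.3374, 0.2159]
ee_rot: [-3.14, 0.002, 1.611]
wrist_force: [0.3, 0.4, 0.2]
width: 0.0471
```

```bash
python3 - <<'E'
from h import *
im=snap("side","s14");im2=snap("top","t14")
o=np.zeros((560,800,3),np.uint8);o[:,:480]=cv2.resize(im2[150:325,290:440],(480,560),interpolation=cv2.INTER_CUBIC);o[:,480:]=cv2.resize(im2[160:340,500:603],(320,560),interpolation=cv2.INTER_CUBIC);cv2.imwrite("pics/c14.png",o[:,:,::-1])
# bystanders shift check: difference with the first picture
a=cv2.imread("pics/top0.png").astype(int);b=im2[:,:,::-1].astype(int)
d=np.abs(a-b).max(2)
for n,(x0,y0,x1,y1) in dict(chock=(160,130,230,215),bar=(112,315,190,395),spray=(80,198,150,245),jar=(248,136,290,182),driver=(368,125,475,150)).items(): print(n,(d[y0:y1,x0:x1]>40).sum())
E
```

```text
chock 0
bar 3719
spray 259
jar 0
driver 0
```

View pics/c14.png

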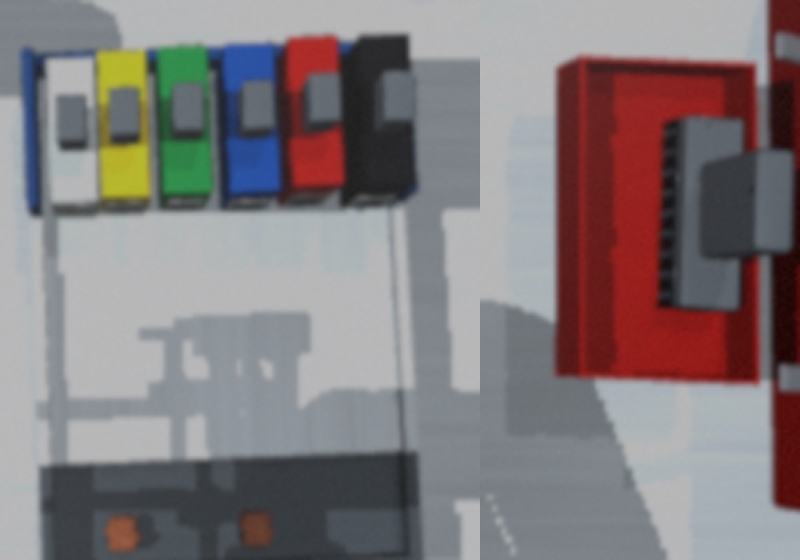

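```bash
python3 - <<'E'
from h import *
def inv(P):
    d=(np.array(P)[:2]-RK[:2])*1000;c,s=np.cos(RK[2]),np.sin(RK[2]);return np.round([c*d[0]+s*d[1],-s*d[0]+c*d[1]],1)
P=lambda x,y,z:inv(onz("top",(x+.5)/3.2-.5+290,(y+.5)/3.2-.5+150,z))
for n,c,z in((1,(72,121),.117),(3,(125,115),.129),(4,(188,109),.135),(5,(258,105),.141),(6,(323,98),.147),(7,(398,98),.153)): print("handle",n,P(*c,z))
for n,l,r,z in((1,(48,204),(97,203),.08),(3,(103,200),(149,198),.092),(4,(160,197),(210,195),.098),(5,(229,194),(281,191),.104),(6,(290,189),(345,187),.110),(7,(346,194),(412,186),.116)): print(n,P(*l,z),P(*r,z))
T=lambda x,y,z:onz("top",(x-480+.5)/3.107-.5+500,(y+.5)/3.111-.5+160,z).round(3)
print("brush head top",T(680,117,.083),T(742,118,.083),T(740,310,.083),T(680,308,.083),"tray rim R",T(755,220,.085),"rim L",T(583,220,.085))
im=cv2.imread("pics/s14.png");o=np.zeros((560,800,3),np.uint8)
o[:,:400]=cv2.resize(im[150:310,240:354],(400,560));o[:,400:]=cv2.resize(im[100:212,330:410],(400,560));cv2.imwrite("pics/c15.png",o);print(get_obs()["wrist_force"].round(1))
E
```

```text
handle 1 [73.1 90. ]
handle 3 [73.1 59.2]
handle 4 [74.1 23.2]
handle 5 [ 73.7 -16.1]
handle 6 [ 75.2 -52.2]
handle 7 [ 72.4 -93.1]
1 [ 30.1 106.9] [29.7 77.2]
3 [29.6 73.5] [29.9 46. ]
4 [29.4 39.6] [29.5  9.9]
5 [28.8 -0.9] [ 29.5 -31.6]
6 [ 29.6 -36.1] [ 29.7 -68.4]
7 [ 24.7 -67.7] [  28.  -106.3]
brush head top [ 0.659 -0.384  0.083] [ 0.658 -0.422  0.083] [ 0.539 -0.415  0.083] [ 0.54  -0.378  0.083] tray rim R [ 0.594 -0.426  0.085] rim L [ 0.594 -0.32   0.085]
[-0.2 -1.6 -0.1]
```

```bash
python3 -c "
from bench import *
print(close_job())"
```

```text
the job is handed in; nothing more can be done
None
```

The job is done and handed in at about 46.5 s of the 210 s allowed; no verdict was given.

- **Chips:** two chips were present. I swept both into the gutter with the brush, and both still lay there in the last top picture.
- **Cases:** the orange case was absent. I slid black to the right and yellow with white to the left. Red went between blue and black, green between yellow and blue, each pushed back until the force showed the stop.
- **Row order:** the last picture reads white, yellow, green, blue, red, black at rack y ≈ 90, 59, 23, -16, -52 and -93 mm. All case origins measured at x ≈ 72 to 75 mm, square and upright.
- **Brush:** it stands inside the tray, with its origin about 27 mm off the middle towards the box. I released it about 16 mm to the other side of the middle, so it was probably knocked over there later; it is still within the allowed range.

**What went wrong:** my first slide of the yellow case slipped, going 16 mm instead of about 43 mm. I repeated it and it held.

**Not fully checked:**
- The chock, jar and screwdriver showed no change from the first picture.
- The arm or its shadow covered the bar and part of the spray can in the last one, so I couldn't compare those. I didn't go near the bar, and kept about 7 cm clear of the can.
- A final side-view crop was not shown because the picture limit was reached.

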